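Reverse the filter slider of an inspection viewer

TASK

The filter slider of the white inspection viewer has its green filter under the viewing window, and the amber one is wanted there. Draw the slider straight out of its channel without forcing it, lay it on the empty black rest and let go, then take it by its green end and slide it back in, amber end first, until it is fully home. Keep the slider level all the time, and leave everything else where it stands.

Things in the scene. Friction and masses are not known exactly. Their poses are not given: they have to be found in the camera images.
- viewer_mouth (a point): Centre of the mouth of the level slider channel, on the viewer's front face; +x points into the channel, z up. At the height of the centre of a slider lying on the channel floor, 68 mm above the table. Channel 37 mm wide, 15 mm high: floor 6 mm below this point, roof 9 mm above, so the slider has 3 mm of play each way. Grey lips flare the first 12 mm by 5 mm on each side.
- viewer_window (a point): Point in the channel under the middle of the viewing window (40 x 25 mm opening in the viewer's roof, dark frame), 65 mm in from the mouth; same axes. The channel ends at a solid stop 115 mm in from the mouth: the slider is fully home when its leading end meets it; then the middle of its inner filter is here and 55 mm of the slider stands out.
- viewer: Fixed inspection viewer, white block with blue side stripes, 130 long (x) x 110 wide x 98 mm high; origin at the centre of its underside, x as at the mouth. Nothing of it stands ahead of its front face.
- slider_center (a point): Centre of the loose filter slider, an aluminium bar 170 long (x, towards its green end) x 34 wide (y) x 12 mm thick (z up), 100 to 170 g. It starts on the channel floor, green end in, at most 8 mm short of home, so 55 to 63 mm of the amber end stand out. Grip it across its width from above near an end (60 to 82 mm from the centre), firmly (30 N or more) or it droops.
- amber_filter (a point): Middle of the amber (orange) filter window, 36 x 22 mm, in the slider, 35 mm from its centre towards -x; that end also has an amber stripe.
- green_filter (a point): Middle of the green filter window, 36 x 22 mm, in the slider, 35 mm from its centre towards +x; that end also has a green stripe.
- rest_1_top (a point): Middle of the top of one of two alike fixed black rests, block 70 long (x) x 30 wide x 45 mm high on a thin steel foot 84 x 44 x 6 mm; this point is 45 mm above the table, z up. A slider lies along it, its centre 6 mm above this point, 50 mm overhanging at each end to be gripped. One rest carries the spare slider, the other is empty.
- rest_2_top (a point): Middle of the top of one of two alike fixed black rests, block 70 long (x) x 30 wide x 45 mm high on a thin steel foot 84 x 44 x 6 mm; this point is 45 mm above the table, z up. A slider lies along it, its centre 6 mm above this point, 50 mm overhanging at each end to be gripped. One rest carries the spare slider, the other is empty.
- spare_center (a point): Centre of the loose spare slider, black with a blue and a grey window, same size as the filter slider, lying along one of the two rests; to be left alone.
- cast: Loose red branched vessel model on a round white foot, 72 mm wide and 101 mm high in all; origin at the centre of its underside, z up; to be left alone
- reagent: Loose brown bottle with a pink cap, 84 mm across, 190 mm high; origin at the centre of its underside, z up; to be left alone
- dish: Loose round flat dish, 94 mm across, 16 mm high; origin at the centre of its underside, z up; to be left alone
- loupe: Loose round dark lens mount, 44 mm across, 15 mm high, lying between the rests; origin at the centre of its underside, z up; to be left alone
- vial: Loose small brown jar, 40 mm across, 45 mm high; origin at the centre of its underside, z up; to be left alone
- brush_grip (a point): Handle of a loose brush, 160 mm long, lying on the table; to be left alone.
Mind the look-alikes: they are no part of the job. What is meant by the part that bears slider_center is not red, and is the smaller of those in its own colour. Leave any pink or turquoise look-alike of the part that bears rest_1_top alone.

How it is judged:
On the way, in this order (a step that is already met when the one before it is completed fails the run):
1. the slider is drawn fully out of the channel (x of slider_center in the frame of viewer_mouth below -0.085 m), for 0.1 s.
2. the slider lies on the empty rest, let go (((horizontal distance between slider_center and rest_1_top below 0.045 m and z of slider_center in the frame of rest_1_top between 0.003 and 0.0095 m) or (horizontal distance between slider_center and rest_2_top below 0.045 m and z of slider_center in the frame of rest_2_top between 0.003 and 0.0095 m)) and contact force between the fingers and slider below 0.1 N and linear speed of slider below 0.02 m/s), for 0.2 s.
At the end, for the whole second after the job is handed in: The slider is back in the channel, reversed and fully home: the middle of the amber filter is within 6 mm of the point under the viewing window, the slider is in line with the channel within 0.06 rad, at rest and released; nothing else has been moved (distance between amber_filter and viewer_window below 0.006 m and angle between the x axis of slider_center and the x axis of viewer_mouth, either way round below 0.06 rad and linear speed of slider below 0.01 m/s); the robot touches nothing.
It fails at once if the slider is tilted more than 0.2 rad (about 11 degrees) from level (angle between slider_center's own z axis and vertical above 0.2 rad).
It fails at once if the slider is forced: more than 40 N between it and the viewer (contact force between slider and viewer above 40 N).
It fails at once if a bystander (spare slider, model, bottle, dish, loupe, jar or brush) is moved more than 15 mm (distance of any of spare_center, cast, reagent, dish, loupe, vial, brush_grip from where it was at the start of the episode above 0.015 m).
It also fails if it takes over 67 s, if anything falls off the work surface, if the arm or the gripper's body presses on something with over 40 N, if the wrist force passes 120 N, or if a joint passes its speed limit or range.

ROBOT

A 7-joint arm with a two-finger parallel gripper is mounted at the origin on the work surface. World frame = base frame: x ahead of the robot, y to its left, z up, the work surface at z = 0. Lengths are in m, angles in rad, forces in N, time in s.
With the tool pointing down it reaches from about 0.35 to 0.9 m from the base axis. Payload 8.1 kg.
Tool frame: the origin (TCP) lies between the finger pads; the fingertips stand 8 mm ahead of it and the grasp point (between the pads) lies 11 mm behind it (arm.tcp_to_tips is the distance from the TCP to the fingertips, in m); z points along the fingers, x is the direction in which the jaws open and shut, and the axes are right-handed (so a half turn about z gives the same grasp; the last joint's range is limited). The gripper opens to 92 mm and grips with 3 to 60 N. Pads are 19 mm wide; open, the fingers measure 130 mm over their backs; the gripper's body (75 mm by 190 mm) begins 47 mm behind the grasp point.
Start: joints at [1.135, 0.434, 0.025, 1.573, -0.012, 1.134, -0.075], TCP at [0.204, -0.591, 0.235] pointing down, gripper open.
Joint ranges: [-2.62, 2.62], [-0.44, 2.09], [-1.27, 1.32], [0.08, 2.57], [-1.32, 4.46], [0.12, 2], [-2.74, 2.74]. Speed limits (rad/s): [2.22, 2.22, 3.01, 3.01, 3.14, 3.14, 3.14].

INTERFACE

Orientations are given as a rotation vector (axis times angle).
In Python, from cell import arm, eyes gives the robot as it stands.
- The arm moves only by the tool play_rows, never from a script. Its argument "rows" is a list of rows, each a list of 3 entries, a list of its own where there are three numbers: the shift along the tool's x, y, z each as a share of 50 cm, from -1 to 1, then the turn, a rotation vector about the tool's x, y, z each as a share of 60 degrees, from -1 to 1, then the opening, from -1 (shut) to 1 (fully open), so that 0 is half open. In form: [[[dx, dy, dz], [ax, ay, az], grip], ...]. A call has 1 to 10 rows; each row is the pose to reach, as a shift and turn from the pose commanded when the call began, along the tool's axes at that moment; what a row does not reach only later rows make up. A row lasts 1/10 s, in which the tool goes at most 50 mm and 8.59 degrees, less where a joint would pass 70% of its speed; a pose out of reach is approached as far as the arm can. A call with a number of a shift or a turn outside -1 to 1 is refused whole. A call with a gripper value outside its range is refused whole. The fingers move at their own pace and stop on an object; "newtons" is the grip in N (left out, the last holds). Time passes only in rows, so rows that repeat a pose let the fingers close. It gives the time, the measured TCP pose, the force and the opening at its end, in the units of the state.
- arm.observe(): the state, without advancing time (a new reading comes with each control period).
- eyes.get_image(name): name is "side" or "top"; returns (picture, depth): 420x560x3 uint8, red, green, blue; 420x560 float32, m along the optical axis (not along the pixel's ray), 0 where there is no reading.
- eyes.get_calibration(name): a dict with "intrinsics" (3x3 intrinsics, pixels), "R" (3x3) and "t" (3): a world point X has camera coordinates R X + t. Camera axes: x right, y down, z forward; pixel columns grow to the right and rows downward; lengths in m; the calibration is good to about 2 mm. A picture is of the moment at which its call begins. get_calibration takes no time and is no camera call.
- arm.sign_off(): hands the job in, once; it reports no verdict.
The state is a dict: "clock": time; "joints": joint angles; "dq": joint speeds; "joint_efforts": joint torques, N m; "position": TCP position; "ee_rot": TCP orientation; "force": force on the tool from outside, world axes, zero at the start; "ft_torque": the same for the moment, N m; "width": opening from 0.0 (shut) to 1.0 (fully open).
Only numpy, scipy, OpenCV 4.12 (cv2) and the standard library are available. Lean on these libraries where they do the work, as an engineer would, in place of code of your own. Each camera call takes 0.05 s, during which the arm holds its last target.

## Working session

There is one attempt and no reset: what is moved stays moved. The work goes in short steps, Python scripts to look and compute and a tool call to move; the robot and the scene stay as the last step left them, time stands still between calls to the robot, and variables do not carry over. Pictures are saved under pics/ and viewed, and the job is handed in when it is done.

Besides the shell and the picture viewer there is one more tool, called after "Request:" as name([rows], argument=value, ...), one row to a line, values as JSON. play_rows: Moves the arm, as the interface text tells. Its arguments: {"type":"object","properties":{"rows":{"type":"array","items":{"type":"array"}},"newtons":{"type":"number"}},"required":["rows"]}

```bash
ls; mkdir -p pics; python3 - <<'E'
from cell import arm, eyes
import cv2,numpy as np
print(arm.observe())
for n in("side","top"):
    p,d=eyes.get_image(n); cv2.imwrite(f"pics/{n}0.png",p[:,:,::-1]); np.savez(f"{n}0.npz",p=p,d=d)
    print(n,eyes.get_calibration(n))
E
```

```text
pics
{'clock': 0.0, 'joints': array([ 1.13541965,  0.43520679,  0.02499184,  1.57410213, -0.01159486,
        1.13393018, -0.07510261]), 'dq': array([ 0.00069712,  0.00040068, -0.00112348,  0.00208129, -0.00143507,
        0.00178696, -0.00042991]), 'joint_efforts': array([-7.87079480e-04, -6.67848659e+01,  9.84308347e-01, -3.14468479e+01,
       -6.07571541e-02,  4.27750975e-02,  2.44200037e-04]), 'position': array([ 0.20394843, -0.59028291,  0.23395326]), 'ee_rot': array([-2.55799377e+00,  1.82252226e+00,  2.04721358e-03]), 'force': array([-0.23455739,  0.1606635 , -0.31407381]), 'ft_torque': array([0.03664932, 0.0084668 , 0.01805222]), 'width': 1.0011406733191908}
side {'intrinsics': array([[418.35516079,   0.        , 281.92610397],
       [  0.        , 418.35516079, 212.14475447],
       [  0.        ,   0.        ,   1.        ]]), 'R': array([[-0.75328089, -0.65763573, -0.009118  ],
       [-0.34337169,  0.40505947, -0.84736221],
       [ 0.560949  , -0.6351709 , -0.53093705]]), 't': array([0.41704855, 0.25998004, 0.82897566])}
top {'intrinsics': array([[386.51414746,   0.        , 277.11931951],
       [  0.        , 386.51414746, 207.37344514],
       [  0.        ,   0.        ,   1.        ]]), 'R': array([[-0.01576417, -0.99981825, -0.01072201],
       [-0.98560842,  0.01734339, -0.16815245],
       [ 0.16830784,  0.00791692, -0.98570269]]), 't': array([0.0228909 , 0.54670679, 1.20477946])}
```

View pics/side0.png

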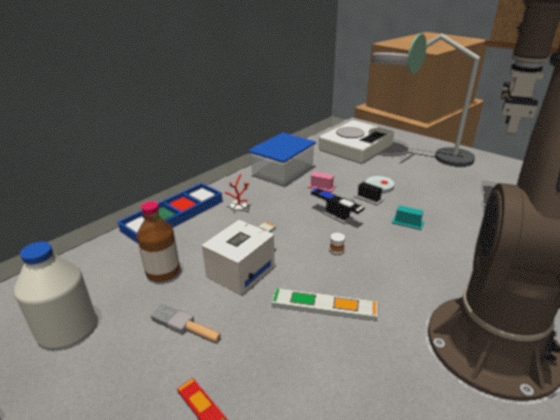

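View pics/top0.png

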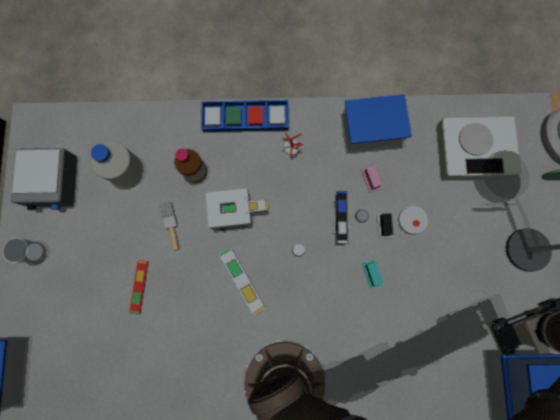

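```bash
cat > h.py <<'E'
import numpy as np,cv2
from cell import arm,eyes
C={n:eyes.get_calibration(n) for n in("side","top")}
def px2w(n,u,v,z):
    c=C[n];K,R,t=c["intrinsics"],c["R"],c["t"]
    d=R.T@np.linalg.solve(K,[u,v,1.]);o=-R.T@t
    return o+d*(z-o[2])/d[2]
def dep(n,D,u,v):
    c=C[n];K,R,t=c["intrinsics"],c["R"],c["t"]
    return R.T@(np.linalg.solve(K,[u,v,1.])*D[int(round(v)),int(round(u))]-t)
def w2px(n,X):
    c=C[n];p=c["intrinsics"]@(c["R"]@np.array(X)+c["t"]);return p[:2]/p[2]
def crop(n,p,x0,y0,w,h,s,name):
    cv2.imwrite("pics/"+name,cv2.resize(p[y0:y0+h,x0:x0+w,::-1],None,fx=s,fy=s,interpolation=cv2.INTER_CUBIC))
E
python3 - <<'E'
from h import *
p=np.load("top0.npz")["p"];D=np.load("top0.npz")["d"]
crop("top",p,195,180,90,60,8,"t_view.png")
crop("top",p,330,180,105,70,7,"t_rest.png")
p=np.load("side0.npz")["p"]
crop("side",p,195,210,100,80,7,"s_view.png")
crop("side",p,300,170,130,80,6,"s_rest.png")
E
```

```text
(no output)
```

View pics/t_view.png

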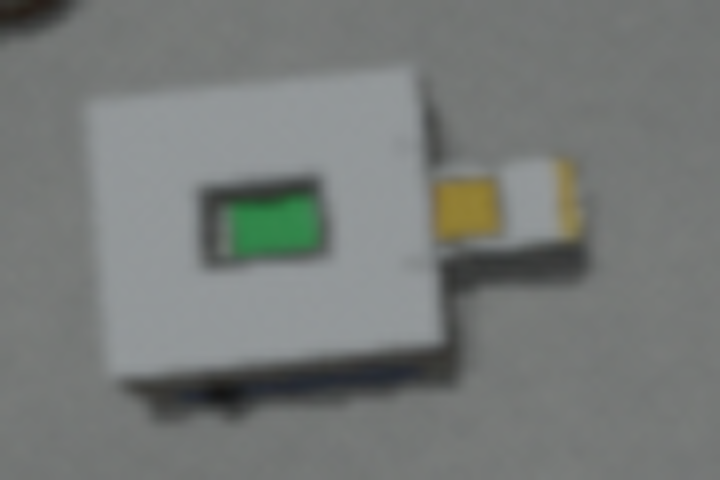

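View pics/t_rest.png

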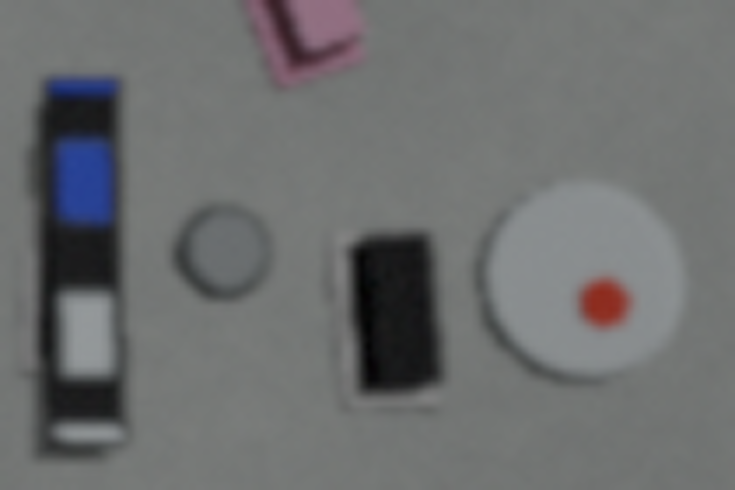

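View pics/s_view.png

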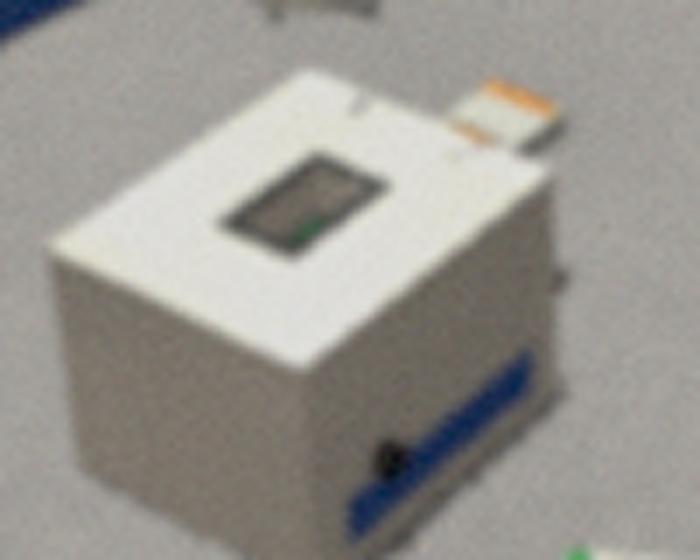

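View pics/s_rest.png

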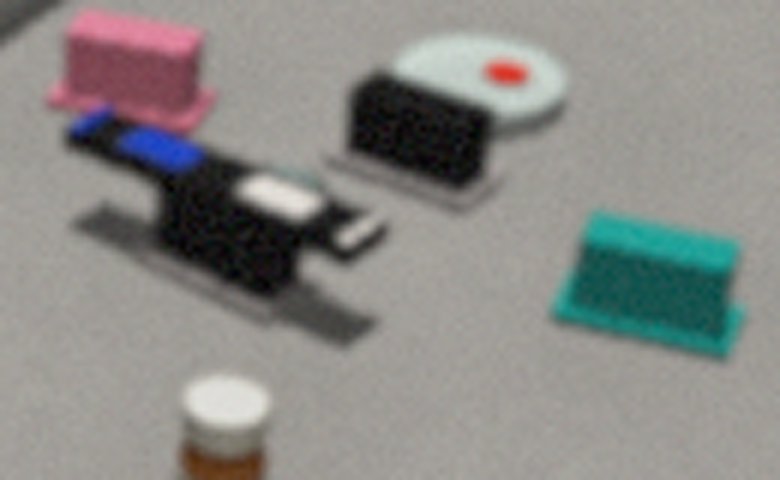

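```bash
python3 - <<'E'
from h import *
D=np.load("top0.npz")["d"]
def f(x0,y0,s,P,z):
    o=[px2w("top",x0+(X+.5)/s-.5,y0+(Y+.5)/s-.5,z) for X,Y in P]
    return np.array(o)
V=f(195,180,8,[(88,103),(412,68),(444,346),(108,378)],.098)
print(V.round(4),[np.linalg.norm(V[i]-V[i-1]).round(4) for i in range(4)],V.mean(0))
ax=V[1]+V[2]-V[0]-V[3];print("out dir",np.degrees(np.arctan2(ax[1],ax[0])))
ay=V[2]+V[1]*0-V[1]+V[3]-V[0];print("side dir",np.degrees(np.arctan2(ay[1],ay[0])))
S=f(195,180,8,[(436,165),(575,157),(582,239),(440,250),(437,180),(498,178),(502,235),(437,238)],.074)
print(S.round(4))
R=f(330,180,7,[(352,240),(430,234),(440,384),(362,394)],.045)
print(R.round(4),[np.linalg.norm(R[i]-R[i-1]).round(4) for i in range(4)],R.mean(0))
a=R[3]+R[2]-R[1]-R[0];print("rest dir",np.degrees(np.arctan2(a[1],a[0])))
L=f(330,180,7,[(224,250),(585,280)],.015);print(L)
Sp=f(330,180,7,[(46,79),(118,79),(125,440),(45,440)],.057);print(Sp.round(4))
for n,(u,v) in dict(vtop=(215,200),sl=(261,206),rest=(387,224),spare=(342,210)).items(): print(n,dep("top",D,u,v).round(4))
E
```

```text
[[0.5895 0.2365 0.098 ]
 [0.6012 0.1096 0.098 ]
 [0.4914 0.0975 0.098 ]
 [0.4812 0.2271 0.098 ]] [np.float64(0.1088), np.float64(0.1274), np.float64(0.1105), np.float64(0.13)] [0.54084404 0.16767615 0.098     ]
out dir -85.1173508803087
side dir -174.37721548419674
[[0.567  0.1023 0.074 ]
 [0.5693 0.0471 0.074 ]
 [0.5362 0.0447 0.074 ]
 [0.5328 0.1009 0.074 ]
 [0.561  0.1019 0.074 ]
 [0.5613 0.0777 0.074 ]
 [0.5384 0.0763 0.074 ]
 [0.5376 0.102  0.074 ]]
[[ 0.5202 -0.3169  0.045 ]
 [ 0.5224 -0.3529  0.045 ]
 [ 0.4532 -0.3529  0.045 ]
 [ 0.4492 -0.3172  0.045 ]] [np.float64(0.071), np.float64(0.036), np.float64(0.0692), np.float64(0.036)] [ 0.48625419 -0.33496418  0.045     ]
rest dir -179.878902856827
[[ 0.5209871  -0.26424284  0.015     ]
 [ 0.50380748 -0.43271359  0.015     ]]
[[ 0.5959 -0.1776  0.057 ]
 [ 0.5953 -0.2108  0.057 ]
 [ 0.4291 -0.2063  0.057 ]
 [ 0.4297 -0.1703  0.057 ]]
vtop [0.565  0.2067 0.0975]
sl [0.5481 0.0647 0.0712]
rest [ 0.4868 -0.3373  0.0466]
spare [ 0.5332 -0.1939  0.0561]
```

```bash
cat >> h.py <<'E'
from scipy.ndimage import map_coordinates
def edge(g,a,b,r=4,trim=.12):
    "refine the image line near a-b (pixels); returns two refined points"
    a,b=np.array(a,float),np.array(b,float);d=(b-a);L=np.linalg.norm(d);d/=L;n=np.array([-d[1],d[0]])
    s=np.arange(-r,r+.01,.25);P=[]
    for t in np.linspace(trim*L,(1-trim)*L,int(max(8,L))):
        q=a+t*d+s[:,None]*n
        v=map_coordinates(g,[q[:,1],q[:,0]],order=1);w=np.abs(np.gradient(v))
        k=w.argmax();m=np.abs(s-s[k])<1.2;P.append(a+t*d+n*(w[m]*s[m]).sum()/w[m].sum())
    vx,vy,x,y=cv2.fitLine(np.array(P,np.float32),cv2.DIST_HUBER,0,.01,.01).ravel()
    e=np.abs((np.array(P)-[x,y])@[-vy,vx])
    o=np.array([x,y]);v=np.array([vx,vy]);
    return o+v*((a-o)@v),o+v*((b-o)@v),np.median(e)
E
python3 - <<'E'
from h import *
g=cv2.cvtColor(np.load("top0.npz")["p"],cv2.COLOR_RGB2GRAY).astype(float)
def U(x0,y0,s,P): return [(x0+(X+.5)/s-.5,y0+(Y+.5)/s-.5) for X,Y in P]
def rep(name,a,b,z,g=g,n="top",r=3):
    p,q,e=edge(g,a,b,r); A,B=px2w(n,*p,z),px2w(n,*q,z); d=B-A
    print(name,A.round(4),B.round(4),"ang",np.degrees(np.arctan2(d[1],d[0])).round(2),"res",e.round(2)); return A,B
V=U(195,180,8,[(88,103),(412,68),(444,346),(108,378)])
rep("back",V[0],V[1],.098);rep("front",V[1],V[2],.098);rep("near",V[3],V[2],.098);rep("inner",V[0],V[3],.098)
S=U(195,180,8,[(450,164),(565,157),(582,239),(450,250)])
rep("sl far",S[0],S[1],.074,r=2);rep("sl near",S[3],S[2],.074,r=2)
E_=U(195,180,8,[(575,157),(584,239)])
rep("sl end",*E_,.074,r=2)
W=U(195,180,8,[(200,188),(320,180),(328,255),(210,268)])
for i in range(4): rep("win",W[i],W[(i+1)%4],.098,r=2)
R=U(330,180,7,[(352,240),(430,234),(440,384),(362,394)])
for i in range(4): rep("rest",R[i],R[(i+1)%4],.045,r=2)
for n in("top","side"):
    D=np.load(n+"0.npz")["d"];c=C[n]
    vv,uu=np.mgrid[:420,:560]
    X=(np.stack([uu,vv,np.ones_like(uu)],-1)@np.linalg.inv(c["intrinsics"]).T*D[...,None]-c["t"])@c["R"]
    for nm,lo,hi,(cx,cy,r) in (("viewer",.09,.11,(.54,.168,.12)),("slider",.062,.082,(.552,.07,.045)),("rest",.036,.055,(.486,-.337,.06))):
        m=(D>0)&(X[...,2]>lo)&(X[...,2]<hi)&(np.hypot(X[...,0]-cx,X[...,1]-cy)<r)
        Q=X[m];print(n,nm,m.sum(),np.median(Q[:,2]).round(4),cv2.minAreaRect((Q[:,:2]*1000).astype(np.float32)),Q.mean(0).round(4))
E
```

```text
back [0.5905 0.2366 0.098 ] [0.6022 0.1097 0.098 ] ang -84.73 res 0.11
front [0.6014 0.108  0.098 ] [0.4914 0.0975 0.098 ] ang -174.52 res 0.16
near [0.48   0.2269 0.098 ] [0.4921 0.0976 0.098 ] ang -84.67 res 0.09
inner [0.5895 0.2375 0.098 ] [0.4812 0.2272 0.098 ] ang -174.55 res 0.14
sl far [0.5614 0.0955 0.074 ] [0.5707 0.0513 0.074 ] ang -78.14 res 0.1
sl near [0.53   0.0965 0.074 ] [0.537  0.0448 0.074 ] ang -82.25 res 0.13
sl end [0.5675 0.0526 0.074 ] [0.5366 0.0428 0.074 ] ang -162.3 res 0.36
win [0.5553 0.1923 0.098 ] [0.5592 0.1457 0.098 ] ang -85.27 res 0.13
win [0.5574 0.1443 0.098 ] [0.5279 0.1406 0.098 ] ang -172.95 res 0.17
win [0.5259 0.1422 0.098 ] [0.5231 0.1881 0.098 ] ang 93.53 res 0.07
win [0.5234 0.1917 0.098 ] [0.555  0.1929 0.098 ] ang 2.1 res 0.07
rest [ 0.5197 -0.3169  0.045 ] [ 0.5238 -0.3528  0.045 ] ang -83.4 res 0.18
rest [ 0.5224 -0.3525  0.045 ] [ 0.4532 -0.3534  0.045 ] ang -179.25 res 0.2
rest [ 0.452  -0.3529  0.045 ] [ 0.4491 -0.3172  0.045 ] ang 94.6 res 0.14
rest [ 0.4492 -0.3165  0.045 ] [ 0.5201 -0.3154  0.045 ] ang 0.86 res 0.1
top viewer 131
[... 169 characters left out ...]
835938, 73.95245361328125), (59.01724624633789, 57.95492935180664), 4.290437698364258) [0.5496 0.0743 0.0734]
top rest 214 0.0439 ((488.8018493652344, -339.98101806640625), (69.2059555053711, 31.49614906311035), 1.5047186613082886) [ 0.4884 -0.34    0.0436]
side viewer 1552 0.0931 ((541.499755859375, 169.93560791015625), (113.53311920166016, 133.4613800048828), 6.027703285217285) [0.5378 0.1743 0.0932]
side slider 118 0.0721 ((550.4591674804688, 65.6656723022461), (34.56373596191406, 34.88906478881836), 1.570688009262085) [0.5479 0.0643 0.0714]
side rest 144 0.0421 ((487.0194396972656, -336.63970947265625), (71.84607696533203, 36.50492477416992), 1.6378642320632935) [ 0.4853 -0.3334  0.0417]
```

```bash
cat > go.py <<'E'
import sys
from h import *
from scipy.spatial.transform import Rotation as Ro
def want(x,y,z,yaw):
    a=np.radians(yaw);X=np.array([np.cos(a),np.sin(a),0]);Z=np.array([0,0,-1.]);return np.array([x,y,z]),Ro.from_matrix(np.c_[X,np.cross(Z,X),Z])
def st():
    s=arm.observe();R=Ro.from_rotvec(s["ee_rot"]);m=R.as_matrix()
    print("t",round(s["clock"],2),"pos",s["position"].round(4),"yaw",np.degrees(np.arctan2(m[1,0],m[0,0])).round(2),"tilt",np.degrees(np.arccos(-m[2,2])).round(2),"F",s["force"].round(1),"w",(s["width"]*92).round(1),"j",s["joints"].round(2))
    return s,R
s,R=st()
if len(sys.argv)>4:
    p,W=want(*map(float,sys.argv[1:5]));d=R.inv().apply(p-s["position"]);r=(R.inv()*W).as_rotvec()
    print("shift",(d/.5).round(4),"turn",(np.degrees(r)/60).round(4))
E
python3 go.py .40 -.21 .235 -12; python3 go.py .551 .0602 .20 5.35
```

```text
Traceback (most recent call last):
  File "go.py", line 10, in <module>
    s,R=st()
        ~~^^
  File "go.py", line 8, in st
    print("t",round(s["clock"],2),"pos",s["position"].round(4),"yaw",np.degrees(np.arctan2(m[1,0],m[0,0])).round(2),"tilt",np.degrees(np.arccos(-m[2,2])).round(2),"F",s["force"].round(1),"w",(s["width"]*92).round(1),"j",s["joints"].round(2))
                                                                                                                                                                                               ^^^^^^^^^^^^^^^^^^^^^
AttributeError: 'float' object has no attribute 'round'
Traceback (most recent call last):
  File "go.py", line 10, in <module>
    s,R=st()
        ~~^^
  File "go.py", line 8, in st
    print("t",round(s["clock"],2),"pos",s["position"].round(4),"yaw",np.degrees(np.arctan2(m[1,0],m[0,0])).round(2),"tilt",np.degrees(np.arccos(-m[2,2])).round(2),"F",s["force"].round(1),"w",(s["width"]*92).round(1),"j",s["joints"].round(2))
                                                                                                                                                                                               ^^^^^^^^^^^^^^^^^^^^^
AttributeError: 'float' object has no attribute 'round'
```

```bash
sed -i 's/(s\["width"\]\*92).round(1)/round(s["width"]*92,1)/' go.py
python3 go.py .40 -.21 .235 -12; python3 go.py .551 .0602 .20 5.35
```

```text
t 0.1 pos [ 0.204  -0.5903  0.234 ] yaw -70.94 tilt 0.08 F [-0.8  0.2 -0.9] w 92.0 j [ 1.14  0.44  0.02  1.57 -0.01  1.13 -0.08]
shift [-0.5909 -0.619  -0.0012] turn [-6.000e-04  1.300e-03 -9.823e-01]
t 0.1 pos [ 0.204  -0.5903  0.234 ] yaw -70.94 tilt 0.08 F [-0.8  0.2 -0.9] w 92.0 j [ 1.14  0.44  0.02  1.57 -0.01  1.13 -0.08]
shift [-1.0029 -1.0809  0.0693] turn [-8.0000e-04  1.2000e-03 -1.2715e+00]
```

Request:
play_rows([
  [[-0.06,-0.062,0],[0,0,-0.1],0.4],
  [[-0.12,-0.124,0],[0,0,-0.2],0.4],
  [[-0.18,-0.186,0],[0,0,-0.3],0.4],
  [[-0.24,-0.248,0],[0,0,-0.4],0.4],
  [[-0.3,-0.31,0],[0,0,-0.5],0.4],
  [[-0.36,-0.372,0],[0,0,-0.6],0.4],
  [[-0.42,-0.434,0],[0,0,-0.7],0.4],
  [[-0.48,-0.496,0],[0,0,-0.8],0.4],
  [[-0.54,-0.558,0],[0,0,-0.9],0.4],
  [[-0.59,-0.62,0],[0,0,-0.98],0.4],
])

```text
clock: 1.1
position: [0.4009, -0.2086, 0.2347]
ee_rot: [3.125, -0.325, -0.001]
force: [-0.8, -0.4, -0.1]
width: 0.702
```

```bash
python3 go.py .551 .0602 .20 5.35
```

```text
t 1.1 pos [ 0.4009 -0.2086  0.2347] yaw -11.87 tilt 0.02 F [-0.8 -0.4 -0.1] w 64.6 j [ 0.7   0.18 -0.39  1.95  0.08  1.03  0.07]
shift [ 0.1831 -0.5879  0.0693] turn [ 1.00e-04  3.00e-04 -2.87e-01]
```

Request:
play_rows([
  [[0.03,-0.09,0],[0,0,-0.05],0.4],
  [[0.06,-0.18,0],[0,0,-0.1],0.4],
  [[0.09,-0.27,0],[0,0,-0.15],0.4],
  [[0.12,-0.36,0],[0,0,-0.2],0.4],
  [[0.15,-0.45,0.02],[0,0,-0.25],0.4],
  [[0.17,-0.54,0.04],[0,0,-0.287],0.4],
  [[0.183,-0.588,0.07],[0,0,-0.287],0.4],
  [[0.183,-0.588,0.07],[0,0,-0.287],0.4],
])

```text
clock: 1.9
position: [0.5517, 0.0618, 0.1977]
ee_rot: [-3.136, -0.148, 0.004]
force: [0.2, 0.1, 0.8]
width: 0.706
```

```bash
python3 go.py .551 .0602 .058 5.35; python3 - <<'E'
from h import *
for n in("top","side"):
    p,d=eyes.get_image(n); cv2.imwrite(f"pics/{n}1.png",p[:,:,::-1])
E
```

```text
t 1.9 pos [0.5517 0.0618 0.1977] yaw 5.41 tilt 0.21 F [0.2 0.1 0.8] w 64.9 j [ 0.2   0.42 -0.55  1.76  0.25  1.04 -0.34]
shift [-0.001   0.0037  0.2793] turn [-0.0023  0.0025  0.0009]
```

View pics/side1.png

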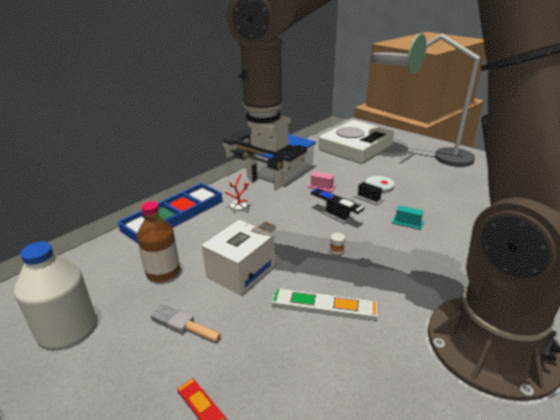

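View pics/top1.png

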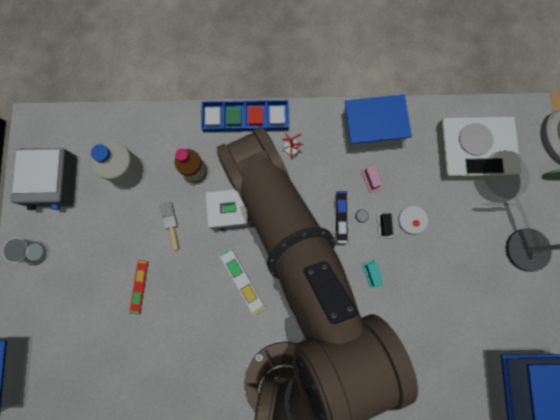

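Request:
play_rows([
  [[-0.001,0.0037,0.05],[-0.0023,0.0025,0],0.4],
  [[-0.001,0.0037,0.11],[-0.0023,0.0025,0],0.4],
  [[-0.001,0.0037,0.17],[-0.0023,0.0025,0],0.4],
  [[-0.001,0.0037,0.22],[-0.0023,0.0025,0],0.4],
  [[-0.001,0.0037,0.26],[-0.0023,0.0025,0],0.4],
  [[-0.001,0.0037,0.28],[-0.0023,0.0025,0],0.4],
  [[-0.001,0.0037,0.28],[-0.0023,0.0025,0],0.4],
  [[-0.001,0.0037,0.28],[-0.0023,0.0025,0],0.4],
])

```text
clock: 2.8
position: [0.5523, 0.055, 0.0607]
ee_rot: [3.136, 0.138, 0.006]
force: [0.1, -0.0, -0.4]
width: 0.699
```

```bash
python3 go.py .551 .0602 .058 5.35; python3 - <<'E'
from h import *
n="side"
p,d=eyes.get_image(n); crop(n,p,190,130,140,110,5,"s2.png")
E
```

```text
t 2.8 pos [0.5523 0.055  0.0607] yaw 5.02 tilt 0.26 F [ 0.1 -0.  -0.4] w 64.3 j [ 0.14  0.58 -0.47  1.9   0.38  0.75 -0.46]
shift [-0.0016 -0.0106  0.0053] turn [ 0.0026 -0.0035 -0.0054]
```

View pics/s2.png

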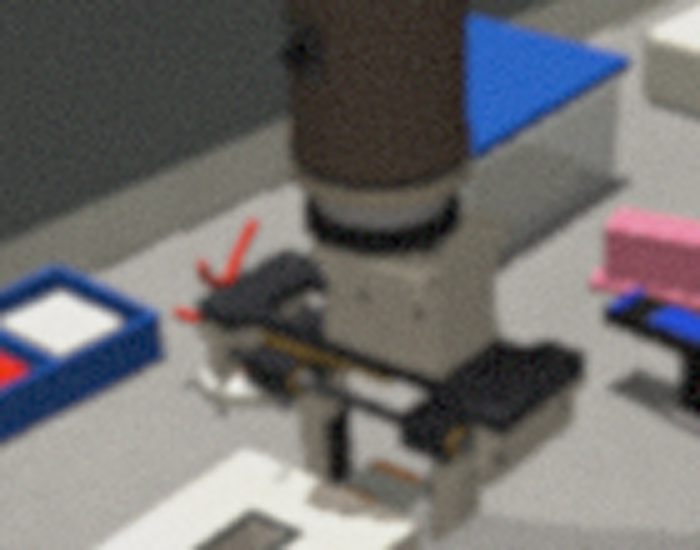

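Request:
play_rows([
  [[-0.0016,-0.0106,0.006],[0.0026,-0.0035,-0.0054],0.4],
  [[-0.0016,-0.0106,0.006],[0.0026,-0.0035,-0.0054],0.4],
  [[-0.0016,-0.0106,0.006],[0.0026,-0.0035,-0.0054],0.4],
])

```text
clock: 3.15
position: [0.5506, 0.0612, 0.057]
ee_rot: [-3.138, -0.149, 0.001]
force: [0.2, -0.2, -0.1]
width: 0.702
```

```bash
python3 go.py .551 .0602 .058 5.35
```

```text
t 3.15 pos [0.5506 0.0612 0.057 ] yaw 5.44 tilt 0.04 F [ 0.2 -0.2 -0.1] w 64.6 j [ 0.13  0.58 -0.47  1.9   0.38  0.75 -0.46]
shift [ 0.0007  0.002  -0.002 ] turn [-0.0003  0.0006  0.0015]
```

Request:
play_rows([
  [[0,0,0],[0,0,0],-0.25],
  [[0,0,0],[0,0,0],-0.4],
  [[0,0,0],[0,0,0],-0.4],
  [[0,0,0],[0,0,0],-0.4],
], newtons=6)

```text
clock: 3.55
position: [0.5505, 0.0608, 0.0567]
ee_rot: [-3.138, -0.148, 0.002]
force: [-0.2, 0.7, -0.1]
width: 0.404
```

```bash
python3 go.py .551 .0602 .058 5.35
```

```text
t 3.55 pos [0.5505 0.0608 0.0567] yaw 5.4 tilt 0.06 F [-0.2  0.7 -0.1] w 37.2 j [ 0.13  0.58 -0.47  1.9   0.38  0.75 -0.46]
shift [ 0.0009  0.0013 -0.0026] turn [-0.0002  0.001   0.0009]
```

Request:
play_rows([
  [[0,0,0],[0,0,0],-0.4],
  [[0,0,0],[0,0,0],-0.4],
  [[0,0,0],[0,0,0],-0.4],
], newtons=6)

```text
clock: 3.85
position: [0.5506, 0.0608, 0.0567]
ee_rot: [-3.138, -0.148, 0.002]
force: [0.5, 0.6, 0.4]
width: 0.374
```

```bash
python3 go.py .551 .0602 .058 5.35
```

```text
t 3.85 pos [0.5506 0.0608 0.0567] yaw 5.4 tilt 0.06 F [0.5 0.6 0.4] w 34.4 j [ 0.13  0.58 -0.47  1.9   0.38  0.75 -0.46]
shift [ 0.0008  0.0012 -0.0026] turn [-0.0002  0.0009  0.0009]
```

Gripped at 34 mm with no side force. Firm up, then draw straight out (tool +y) slowly.

Request:
play_rows([
  [[0,0,0],[0,0,0],-0.6],
  [[0,0,0],[0,0,0],-0.8],
  [[0,0,0],[0,0,0],-0.8],
  [[0,0.005,0],[0,0,0],-0.8],
  [[0,0.015,0],[0,0,0],-0.8],
  [[0,0.025,0],[0,0,0],-0.8],
  [[0,0.03,0],[0,0,0],-0.8],
], newtons=40)

```text
clock: 4.55
position: [0.552, 0.045, 0.0567]
ee_rot: [3.138, 0.147, -0.002]
force: [0.8, 0.6, 0.2]
width: 0.368
```

```bash
python3 go.py .5523 .0462 .057 5.35
```

```text
t 4.55 pos [0.552  0.045  0.0567] yaw 5.36 tilt 0.06 F [0.8 0.6 0.2] w 33.9 j [ 0.16  0.58 -0.47  1.9   0.38  0.75 -0.43]
shift [ 0.0009 -0.0023 -0.0007] turn [0.     0.0011 0.0002]
```

Request:
play_rows([
  [[0,0.01,0],[0,0,0],-0.8],
  [[0,0.02,0],[0,0,0],-0.8],
  [[0,0.03,0],[0,0,0],-0.8],
  [[0,0.04,0],[0,0,0],-0.8],
  [[0,0.05,0],[0,0,0],-0.8],
  [[0,0.06,0],[0,0,0],-0.8],
  [[0,0.07,0],[0,0,0],-0.8],
  [[0,0.08,0],[0,0,0],-0.8],
  [[0,0.09,0],[0,0,0],-0.8],
  [[0,0.1,0],[0,0,0],-0.8],
])

```text
clock: 5.55
position: [0.5566, -0.0043, 0.0567]
ee_rot: [-3.138, -0.148, 0.002]
force: [-0.8, 0.1, -0.6]
width: 0.362
```

```bash
python3 go.py .557 -.0036 .057 5.35
```

```text
t 5.55 pos [ 0.5566 -0.0043  0.0567] yaw 5.41 tilt 0.07 F [-0.8  0.1 -0.6] w 33.3 j [ 0.25  0.59 -0.47  1.89  0.38  0.75 -0.34]
shift [ 0.0009 -0.0013 -0.0007] turn [-0.0003  0.0011  0.0009]
```

Request:
play_rows([
  [[0,0.012,0],[0,0,0],-0.8],
  [[0,0.024,0],[0,0,0],-0.8],
  [[0,0.036,0],[0,0,0],-0.8],
  [[0,0.048,0],[0,0,0],-0.8],
  [[0,0.06,0],[0,0,0],-0.8],
  [[0,0.076,0],[0,0,0],-0.8],
  [[0,0.094,0],[0,0,0],-0.8],
  [[0,0.114,0],[0,0,0],-0.8],
  [[0,0.134,0],[0,0,0],-0.8],
  [[0,0.14,0],[0,0,0],-0.8],
])

```text
clock: 6.55
position: [0.5632, -0.0756, 0.0565]
ee_rot: [3.138, 0.145, -0.002]
force: [0.2, 0.1, -1.2]
width: 0.363
```

```bash
python3 go.py .5566 -.08 .150 5.35;python3 - <<'E'
from h import *
n="side"
p,d=eyes.get_image(n); crop(n,p,190,130,160,120,5,"s3.png")
E
```

```text
t 6.55 pos [ 0.5632 -0.0756  0.0565] yaw 5.29 tilt 0.08 F [ 0.2  0.1 -1.2] w 33.4 j [ 0.37  0.6  -0.47  1.86  0.38  0.77 -0.22]
shift [-0.0142  0.0075 -0.1869] turn [ 0.0005  0.0012 -0.001 ]
```

View pics/s3.png

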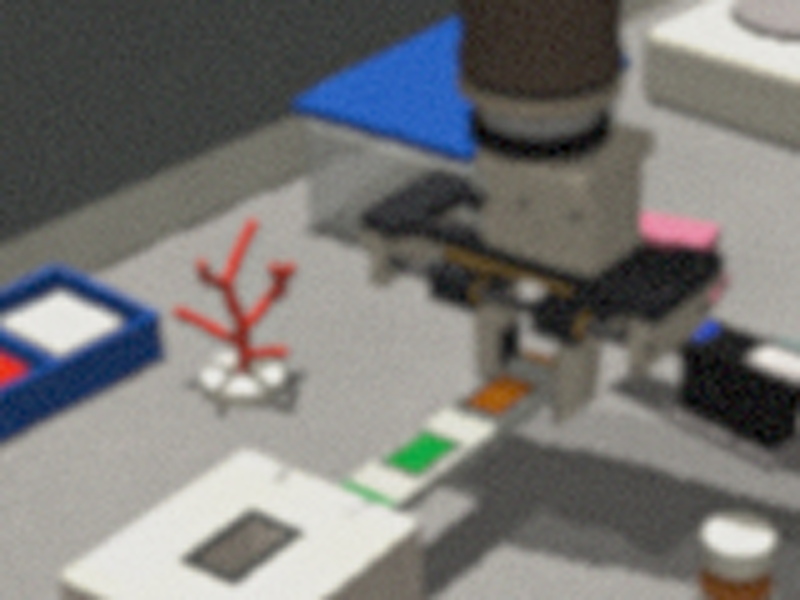

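Request:
play_rows([
  [[0,0.005,-0.01],[0,0,0],-0.8],
  [[0,0.01,-0.03],[0,0,0],-0.8],
  [[0,0.01,-0.06],[0,0,0],-0.8],
  [[0,0.01,-0.09],[0,0,0],-0.8],
  [[0,0.01,-0.12],[0,0,0],-0.8],
  [[0,0.01,-0.15],[0,0,0],-0.8],
  [[0,0.01,-0.175],[0,0,0],-0.8],
  [[0,0.01,-0.187],[0,0,0],-0.8],
  [[0,0.01,-0.187],[0,0,0],-0.8],
])

```text
clock: 7.5
position: [0.5643, -0.0785, 0.1513]
ee_rot: [3.138, 0.148, 0.001]
force: [0.4, -0.4, -1.5]
width: 0.368
```

```bash
python3 go.py .480 -.225 .150 -44;python3 go.py .417 -.339 .150 -89
```

```text
t 7.5 pos [ 0.5643 -0.0785  0.1513] yaw 5.41 tilt 0.04 F [ 0.4 -0.4 -1.5] w 33.9 j [ 0.42  0.49 -0.53  1.78  0.29  0.95 -0.13]
shift [-0.1955  0.2758  0.0026] turn [-1.000e-04 -7.000e-04  8.235e-01]
t 7.5 pos [ 0.5643 -0.0785  0.1513] yaw 5.41 tilt 0.04 F [ 0.4 -0.4 -1.5] w 33.9 j [ 0.42  0.49 -0.53  1.78  0.29  0.95 -0.13]
shift [-0.3424  0.4909  0.0025] turn [-4.0000e-04 -6.0000e-04  1.5735e+00]
```

Request:
play_rows([
  [[-0.01,0.014,0],[0,0,0.04],-0.8],
  [[-0.03,0.042,0],[0,0,0.12],-0.8],
  [[-0.05,0.07,0],[0,0,0.21],-0.8],
  [[-0.072,0.1,0],[0,0,0.3],-0.8],
  [[-0.094,0.13,0],[0,0,0.39],-0.8],
  [[-0.116,0.16,0],[0,0,0.48],-0.8],
  [[-0.138,0.19,0],[0,0,0.57],-0.8],
  [[-0.16,0.22,0],[0,0,0.66],-0.8],
  [[-0.18,0.25,0],[0,0,0.74],-0.8],
  [[-0.195,0.276,0.002],[0,0,0.82],-0.8],
])

```text
clock: 8.5
position: [0.478, -0.2265, 0.1484]
ee_rot: [2.91, -1.181, -0.004]
force: [-0.5, 0.8, -1.4]
width: 0.366
```

```bash
python3 go.py .417 -.339 .150 -89
```

```text
t 8.5 pos [ 0.478  -0.2265  0.1484] yaw -44.18 tilt 0.17 F [-0.5  0.8 -1.4] w 33.7 j [ 0.57  0.4  -0.31  1.89  0.15  0.88 -0.58]
shift [ 0.0693  0.2464 -0.0029] turn [0.0025 0.0014 0.7471]
```

Request:
play_rows([
  [[0.007,0.025,0],[0,0,0.075],-0.8],
  [[0.014,0.05,0],[0,0,0.15],-0.8],
  [[0.022,0.08,0],[0,0,0.24],-0.8],
  [[0.03,0.11,0],[0,0,0.33],-0.8],
  [[0.038,0.14,0],[0,0,0.42],-0.8],
  [[0.046,0.17,0],[0,0,0.51],-0.8],
  [[0.055,0.2,0],[0,0,0.6],-0.8],
  [[0.063,0.225,0],[0,0,0.68],-0.8],
  [[0.069,0.246,-0.002],[0,0,0.747],-0.8],
  [[0.069,0.246,-0.002],[0,0,0.747],-0.8],
])

```text
clock: 9.5
position: [0.4176, -0.3394, 0.1495]
ee_rot: [2.24, -2.199, -0.003]
force: [-0.1, -0.1, -1.6]
width: 0.363
```

```bash
python3 go.py .417 -.339 .060 -89;python3 - <<'E'
from h import *
for n in("top","side"):
    p,d=eyes.get_image(n); cv2.imwrite(f"pics/{n}4.png",p[:,:,::-1])
crop(n,p,290,110,140,120,5,"s4.png")
E
```

```text
t 9.5 pos [ 0.4176 -0.3394  0.1495] yaw -88.95 tilt 0.17 F [-0.1 -0.1 -1.6] w 33.4 j [ 0.65  0.39 -0.09  1.88  0.05  0.87 -1.01]
shift [-0.0008  0.0006  0.1791] turn [0.0028 0.0001 0.0009]
```

View pics/s4.png

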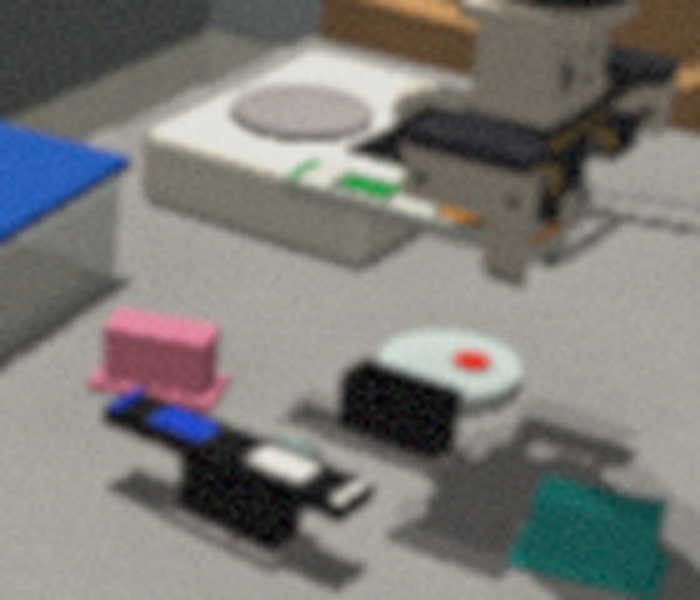

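View pics/top4.png

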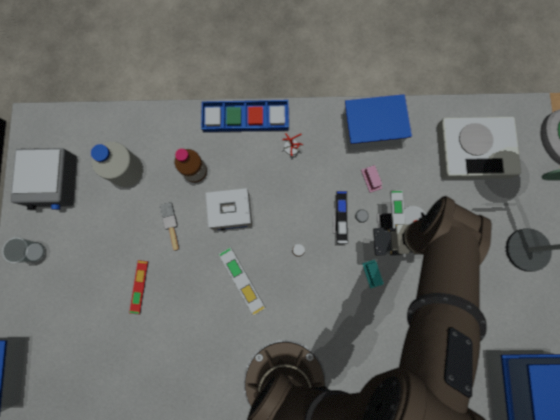

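```bash
python3 - <<'E'
from h import *
for z in(.045,.006):print(px2w("top",372,259,z),px2w("top",379,261,z))
p=np.load("top0.npz")["p"];crop("top",p,350,200,70,95,6,"t5.png")
E
```

```text
[ 0.37648114 -0.28343998  0.045     ] [ 0.36986732 -0.30512387  0.045     ]
[ 0.37774632 -0.29251481  0.006     ] [ 0.3709236  -0.31488361  0.006     ]
```

View pics/t5.png

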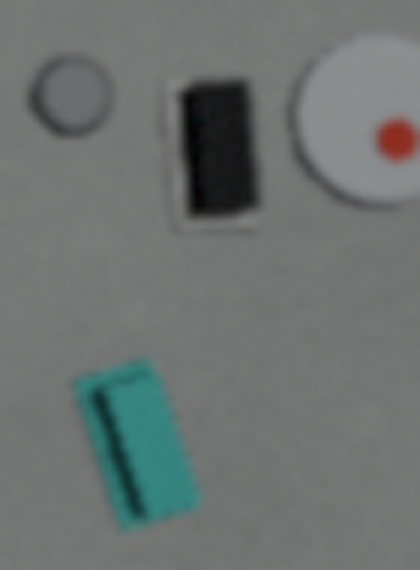

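Request:
play_rows([
  [[0,0,0.02],[0.0028,0,0],-0.8],
  [[0,0,0.05],[0.0028,0,0],-0.8],
  [[0,0,0.08],[0.0028,0,0],-0.8],
  [[0,0,0.11],[0.0028,0,0],-0.8],
  [[0,0,0.14],[0.0028,0,0],-0.8],
  [[0,0,0.165],[0.0028,0,0],-0.8],
  [[0,0,0.18],[0.0028,0,0],-0.8],
  [[0,0,0.18],[0.0028,0,0],-0.8],
])

```text
clock: 10.4
position: [0.4189, -0.3371, 0.0591]
ee_rot: [-2.248, 2.193, 0.001]
force: [-0.2, -0.3, -1.3]
width: 0.365
```

```bash
python3 go.py .417 -.339 .045 -89;python3 - <<'E'
from h import *
for n in("top","side"):
    p,d=eyes.get_image(n)
    if n=="top": crop(n,p,350,170,100,100,6,"t6.png")
crop(n,p,290,130,140,110,5,"s6.png")
E
```

```text
t 10.4 pos [ 0.4189 -0.3371  0.0591] yaw -88.58 tilt 0.09 F [-0.2 -0.3 -1.3] w 33.5 j [ 0.64  0.51 -0.09  1.96  0.07  0.67 -1.03]
shift [0.0038 0.0038 0.0281] turn [-0.0002  0.0015  0.0071]
```

View pics/s6.png

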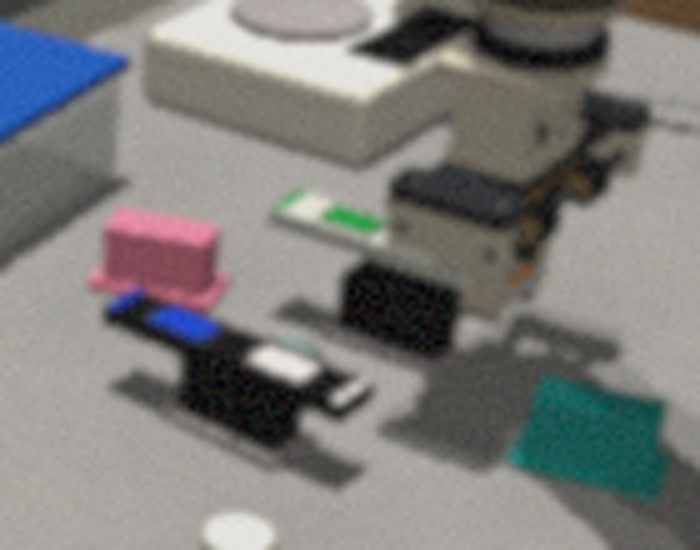

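View pics/t6.png

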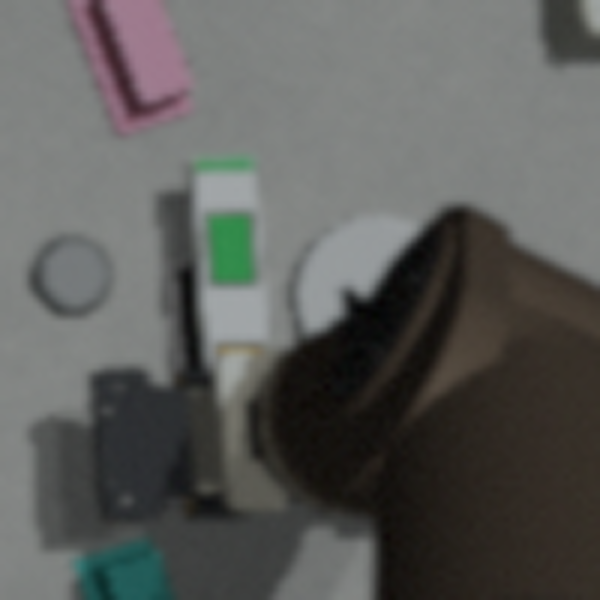

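```bash
python3 - <<'E'
from h import *
f=lambda X,Y:px2w("top",350+(X+.5)/6-.5,170+(Y+.5)/6-.5,.0765)
for q in[(193,158),(255,158),(207,213),(253,213),(207,283),(255,283),(267,345)]:print(q,f(*q).round(4))
E
```

```text
(193, 158) [ 0.5728 -0.3182  0.0765]
(255, 158) [ 0.5722 -0.3508  0.0765]
(207, 213) [ 0.5433 -0.3237  0.0765]
(253, 213) [ 0.5428 -0.3478  0.0765]
(207, 283) [ 0.5062 -0.3214  0.0765]
(255, 283) [ 0.5057 -0.3464  0.0765]
(267, 345) [ 0.4731 -0.3505  0.0765]
```

Request:
play_rows([
  [[0.002,0.002,0.008],[0,0,0.005],-0.8],
  [[0.0038,0.0038,0.018],[0,0,0.007],-0.8],
  [[0.0038,0.0038,0.028],[0,0,0.007],-0.8],
  [[0.0038,0.0038,0.028],[0,0,0.007],-0.8],
])

```text
clock: 10.9
position: [0.4171, -0.3395, 0.0456]
ee_rot: [-2.239, 2.202, -0.0]
force: [0.1, -0.2, -1.2]
width: 0.366
```

```bash
python3 go.py .417 -.339 .040 -89
```

```text
t 10.9 pos [ 0.4171 -0.3395  0.0456] yaw -89.04 tilt 0.07 F [ 0.1 -0.2 -1.2] w 33.7 j [ 0.64  0.53 -0.08  1.97  0.07  0.64 -1.03]
shift [-0.001   0.0002  0.0112] turn [-0.0009  0.0008 -0.0007]
```

Request:
play_rows([
  [[0,0,0.004],[0,0,0],-0.8],
  [[0,0,0.008],[0,0,0],-0.8],
  [[0,0,0.01],[0,0,0],-0.8],
  [[0,0,0.01],[0,0,0],-0.8],
])

```text
clock: 11.3
position: [0.4175, -0.3397, 0.0411]
ee_rot: [-2.239, 2.202, -0.002]
force: [-0.4, -0.6, -0.9]
width: 0.364
```

```bash
python3 go.py .417 -.339 .0395 -89
```

```text
t 11.3 pos [ 0.4175 -0.3397  0.0411] yaw -89.03 tilt 0.1 F [-0.4 -0.6 -0.9] w 33.5 j [ 0.64  0.54 -0.08  1.98  0.07  0.63 -1.04]
shift [-0.0014  0.001   0.0033] turn [-0.0016  0.0003 -0.0005]
```

Request:
play_rows([
  [[0,0,0.002],[0,0,0],-0.8],
  [[0,0,0.003],[0,0,0],-0.8],
  [[0,0,0.003],[0,0,0],-0.8],
])

```text
clock: 11.6
position: [0.4176, -0.3398, 0.0398]
ee_rot: [-2.239, 2.202, -0.002]
force: [0.5, -0.6, -0.5]
width: 0.365
```

```bash
python3 go.py .417 -.339 .0395 -89
```

```text
t 11.6 pos [ 0.4176 -0.3398  0.0398] yaw -89.04 tilt 0.11 F [ 0.5 -0.6 -0.5] w 33.6 j [ 0.64  0.54 -0.08  1.98  0.07  0.62 -1.04]
shift [-0.0015  0.0012  0.0006] turn [-0.0019  0.0001 -0.0006]
```

Request:
play_rows([
  [[0,0,0.002],[0,0,0],-0.8],
  [[0,0,0.003],[0,0,0],-0.8],
  [[0,0,0.003],[0,0,0],-0.8],
])

```text
clock: 11.9
position: [0.4176, -0.3398, 0.0388]
ee_rot: [-2.239, 2.202, -0.002]
force: [-3.9, 1.4, 8.3]
width: 0.37
```

```bash
python3 go.py .417 -.339 .0395 -89
```

```text
t 11.9 pos [ 0.4176 -0.3398  0.0388] yaw -89.04 tilt 0.12 F [-3.9  1.4  8.3] w 34.0 j [ 0.64  0.54 -0.08  1.98  0.07  0.62 -1.04]
shift [-0.0017  0.0012 -0.0013] turn [-0.002  -0.0001 -0.0006]
```

Contact with the rest. Back off half a millimetre and open.

Request:
play_rows([
  [[0,0,-0.0015],[0,0,0],-0.8],
  [[0,0,-0.0015],[0,0,0],0],
  [[0,0,-0.0015],[0,0,0],0.3],
  [[0,0,-0.0015],[0,0,0],0.3],
  [[0,0,-0.0015],[0,0,0],0.3],
  [[0,0,-0.0015],[0,0,0],0.3],
  [[0,0,-0.0015],[0,0,0],0.3],
])

```text
clock: 12.6
position: [0.4176, -0.3397, 0.039]
ee_rot: [-2.239, 2.202, -0.002]
force: [-0.2, 1.0, -0.1]
width: 0.65
```

```bash
python3 go.py .417 -.339 .140 -89;python3 - <<'E'
from h import *
p,d=eyes.get_image("side");crop("side",p,290,130,140,110,5,"s7.png")
E
```

```text
t 12.6 pos [ 0.4176 -0.3397  0.039 ] yaw -89.03 tilt 0.11 F [-0.2  1.  -0.1] w 59.8 j [ 0.64  0.54 -0.08  1.98  0.07  0.62 -1.04]
shift [-0.0015  0.0008 -0.2021] turn [-0.0018  0.0002 -0.0006]
```

View pics/s7.png

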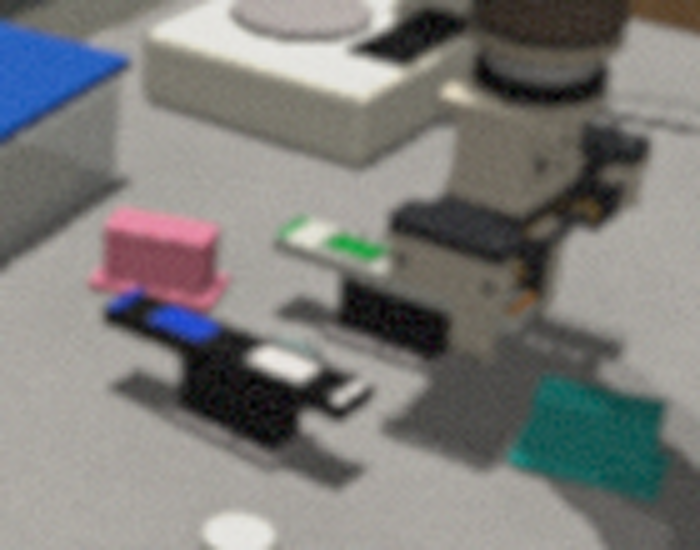

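Request:
play_rows([
  [[0,0,-0.02],[0,0,0],0.3],
  [[0,0,-0.06],[0,0,0],0.3],
  [[0,0,-0.12],[0,0,0],0.3],
  [[0,0,-0.18],[0,0,0],0.3],
  [[0,0,-0.23],[0,0,-0.1],0.3],
  [[0,0,-0.26],[0,0,-0.24],0.3],
  [[0,0,-0.26],[0,0,-0.38],0.3],
  [[0,0,-0.26],[0,0,-0.52],0.3],
  [[0,0,-0.26],[0,0,-0.66],0.3],
  [[0,0,-0.26],[0,0,-0.8],0.3],
])

```text
clock: 13.65
position: [0.4173, -0.3398, 0.1699]
ee_rot: [-2.945, 1.092, -0.004]
force: [-0.6, -0.2, 1.1]
width: 0.653
```

```bash
python3 go.py .45 -.25 .17 20;python3 - <<'E'
from h import *
n="top";p,d=eyes.get_image(n);np.savez("t8.npz",p=p,d=d);cv2.imwrite("pics/top8.png",p[:,:,::-1]);crop(n,p,350,170,100,100,6,"t8.png")
E
```

```text
t 13.65 pos [ 0.4173 -0.3398  0.1699] yaw -40.69 tilt 0.13 F [-0.6 -0.2  1.1] w 60.0 j [ 0.8   0.38 -0.29  1.85  0.13  0.93 -0.25]
shift [-6.750e-02 -1.788e-01 -1.000e-04] turn [-0.     -0.0023 -1.0114]
```

View pics/t8.png

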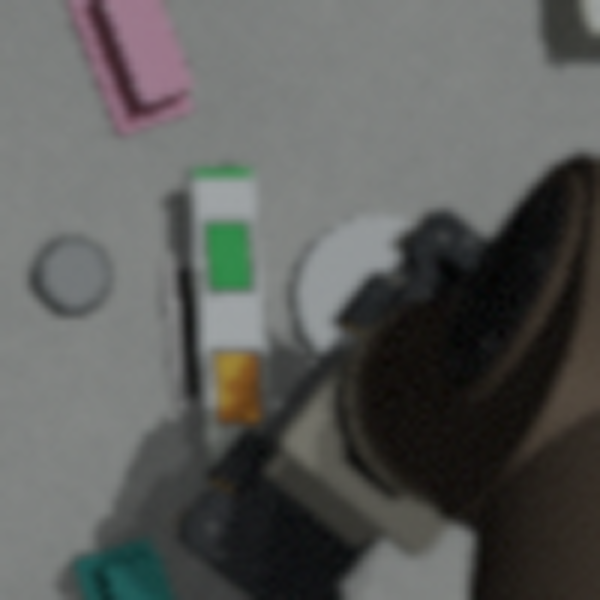

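```bash
python3 - <<'E'
from h import *
p=np.load("t8.npz")["p"];g=cv2.cvtColor(p,cv2.COLOR_RGB2GRAY).astype(float)
u=lambda X,Y:(350+(X+.5)/6-.5,170+(Y+.5)/6-.5)
for q in[(192,167),(254,167),(208,222),(250,222),(208,290),(252,290),(214,351),(260,351),(262,424),(218,424)]:print(q,px2w("top",*u(*q),.057).round(4))
for a,b in(((192,170),(202,350)),((255,170),(267,340))):
    P,Q,e=edge(g,u(*a),u(*b),2);A,B=px2w("top",*P,.057),px2w("top",*Q,.057);d=A-B
    print(A.round(4),B.round(4),np.degrees(np.arctan2(d[1],d[0])),e)
E
```

```text
(192, 167) [ 0.5718 -0.3225  0.057 ]
(254, 167) [ 0.5712 -0.3556  0.057 ]
(208, 222) [ 0.5417 -0.3292  0.057 ]
(250, 222) [ 0.5413 -0.3516  0.057 ]
(208, 290) [ 0.5051 -0.3269  0.057 ]
(252, 290) [ 0.5047 -0.3502  0.057 ]
(214, 351) [ 0.4726 -0.3281  0.057 ]
(260, 351) [ 0.4722 -0.3523  0.057 ]
(262, 424) [ 0.4336 -0.3508  0.057 ]
(218, 424) [ 0.434  -0.3278  0.057 ]
[ 0.5701 -0.3212  0.057 ] [ 0.4731 -0.3192  0.057 ] -1.20073114417498 0.185009532575722
[ 0.5695 -0.3562  0.057 ] [ 0.478  -0.3503  0.057 ] -3.7010955277604585 0.4885468004246354
```

```bash
python3 go.py .50 -.339 .17 19.3
```

```text
t 13.7 pos [ 0.4172 -0.3399  0.1698] yaw -40.18 tilt 0.12 F [ 0.4 -0.2  0.3] w 59.6 j [ 0.8   0.38 -0.29  1.85  0.13  0.93 -0.24]
shift [ 1.254e-01 -1.082e-01 -1.000e-04] turn [ 0.     -0.0021 -0.9914]
```

Request:
play_rows([
  [[0.015,-0.013,0],[0,0,-0.12],0.3],
  [[0.031,-0.027,0],[0,0,-0.25],0.3],
  [[0.047,-0.041,0],[0,0,-0.38],0.3],
  [[0.063,-0.054,0],[0,0,-0.51],0.3],
  [[0.08,-0.068,0],[0,0,-0.64],0.3],
  [[0.096,-0.082,0],[0,0,-0.77],0.3],
  [[0.112,-0.096,0],[0,0,-0.9],0.3],
  [[0.125,-0.108,0],[0,0,-0.99],0.3],
])

```text
clock: 14.5
position: [0.5003, -0.3402, 0.1697]
ee_rot: [3.1, 0.504, 0.003]
force: [0.2, -0.3, 0.6]
width: 0.645
```

```bash
python3 go.py .557 -.3385 .15 79;python3 go.py .557 -.3385 .15 91
```

```text
t 14.5 pos [ 0.5003 -0.3402  0.1697] yaw 18.48 tilt 0.11 F [ 0.2 -0.3  0.6] w 59.3 j [ 0.86  0.52 -0.52  1.67  0.29  1.03  0.58]
shift [0.1084 0.0327 0.0397] turn [ 0.0016 -0.0012 -1.0086]
t 14.5 pos [ 0.5003 -0.3402  0.1697] yaw 18.48 tilt 0.11 F [ 0.2 -0.3  0.6] w 59.3 j [ 0.86  0.52 -0.52  1.67  0.29  1.03  0.58]
shift [0.1084 0.0327 0.0397] turn [ 1.7000e-03 -1.0000e-03 -1.2086e+00]
```

Request:
play_rows([
  [[0.013,0.004,0],[0,0,-0.12],0.3],
  [[0.027,0.008,0],[0,0,-0.25],0.3],
  [[0.041,0.012,0],[0,0,-0.38],0.3],
  [[0.055,0.016,0],[0,0,-0.51],0.3],
  [[0.069,0.02,0],[0,0,-0.64],0.3],
  [[0.083,0.025,0],[0,0,-0.77],0.3],
  [[0.096,0.029,0.02],[0,0,-0.9],0.3],
  [[0.108,0.033,0.04],[0,0,-1],0.3],
  [[0.108,0.033,0.04],[0,0,-1],0.3],
])

```text
clock: 15.4
position: [0.556, -0.3385, 0.1482]
ee_rot: [-2.435, -1.983, -0.001]
force: [0.5, -0.9, -0.2]
width: 0.646
```

```bash
python3 go.py .557 -.3385 .10 91
```

```text
t 15.4 pos [ 0.556  -0.3385  0.1482] yaw 78.32 tilt 0.07 F [ 0.5 -0.9 -0.2] w 59.4 j [ 0.92  0.67 -0.74  1.56  0.49  1.11  1.44]
shift [0.0004 0.0019 0.0964] turn [-1.000e-04 -1.200e-03 -2.114e-01]
```

Request:
play_rows([
  [[0,0.002,0.01],[0,0,-0.1],0.3],
  [[0,0.002,0.03],[0,0,-0.21],0.3],
  [[0,0.002,0.06],[0,0,-0.211],0.3],
  [[0,0.002,0.085],[0,0,-0.211],0.3],
  [[0,0.002,0.096],[0,0,-0.211],0.3],
  [[0,0.002,0.096],[0,0,-0.211],0.3],
])

```text
clock: 16.0
position: [0.5568, -0.3387, 0.1002]
ee_rot: [-2.204, -2.238, -0.001]
force: [0.1, -0.2, -0.5]
width: 0.649
```

```bash
python3 go.py .557 -.3385 .0397 91;python3 - <<'E'
from h import *
p,d=eyes.get_image("side");crop("side",p,290,110,140,120,5,"s9.png")
E
```

```text
t 16.0 pos [ 0.5568 -0.3387  0.1002] yaw 90.89 tilt 0.05 F [ 0.1 -0.2 -0.5] w 59.7 j [ 0.94  0.73 -0.76  1.6   0.57  1.04  1.59]
shift [0.0002 0.0004 0.121 ] turn [ 0.0001 -0.0008 -0.0018]
```

View pics/s9.png

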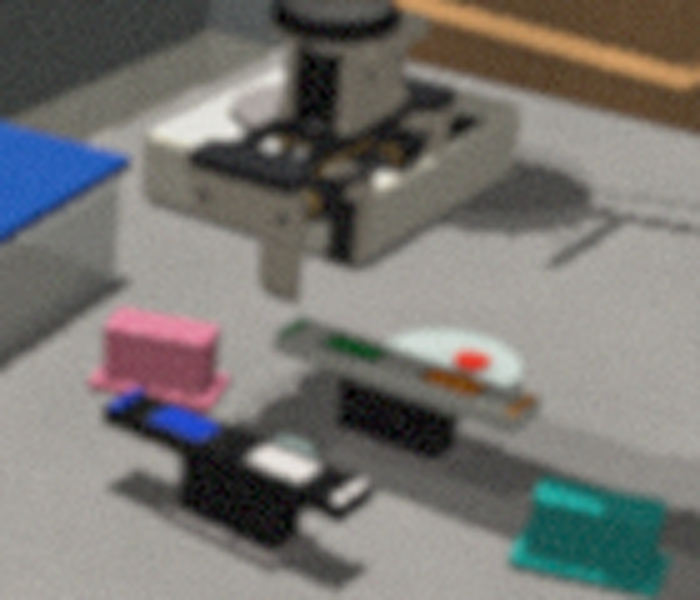

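Request:
play_rows([
  [[0,0,0.02],[0,0,0],0.3],
  [[0,0,0.05],[0,0,0],0.3],
  [[0,0,0.08],[0,0,0],0.3],
  [[0,0,0.105],[0,0,0],0.3],
  [[0,0,0.117],[0,0,0],0.3],
  [[0,0,0.117],[0,0,0],0.3],
])

```text
clock: 16.65
position: [0.5569, -0.3385, 0.0413]
ee_rot: [-2.201, -2.241, -0.002]
force: [-0.5, 0.9, 0.9]
width: 0.653
```

```bash
python3 go.py .557 -.3385 .0397 91
```

```text
t 16.65 pos [ 0.5569 -0.3385  0.0413] yaw 91.04 tilt 0.08 F [-0.5  0.9  0.9] w 60.1 j [ 0.91  0.8  -0.72  1.64  0.62  0.95  1.55]
shift [0.     0.0001 0.0033] turn [ 0.0001 -0.0013  0.0006]
```

Request:
play_rows([
  [[0,0,0.003],[0,0,0],0.1],
  [[0,0,0.003],[0,0,0],-0.1],
  [[0,0,0.003],[0,0,0],-0.2],
  [[0,0,0.003],[0,0,0],-0.3],
  [[0,0,0.003],[0,0,0],-0.4],
  [[0,0,0.003],[0,0,0],-0.4],
  [[0,0,0.003],[0,0,0],-0.4],
], newtons=6)

```text
clock: 17.35
position: [0.5579, -0.3389, 0.0416]
ee_rot: [2.2, 2.24, 0.003]
force: [0.6, 0.6, 2.9]
width: 0.368
```

Request:
play_rows([
  [[0,0,0],[0,0,0],-0.6],
  [[0,0,0],[0,0,0],-0.8],
  [[0,0,0],[0,0,0],-0.8],
  [[0,0,0],[0,0,0],-0.8],
], newtons=40)

```text
clock: 17.75
position: [0.5579, -0.3389, 0.0415]
ee_rot: [2.2, 2.24, 0.003]
force: [1.0, -0.6, 4.3]
width: 0.368
```

```bash
python3 go.py .557 -.3385 .16 91
```

```text
t 17.75 pos [ 0.5579 -0.3389  0.0415] yaw 91.03 tilt 0.13 F [ 1.  -0.6  4.3] w 33.8 j [ 0.91  0.8  -0.72  1.64  0.62  0.94  1.55]
shift [ 0.0008 -0.0012 -0.237 ] turn [ 0.0022 -0.      0.0005]
```

Request:
play_rows([
  [[0,0,-0.01],[0,0,0],-0.8],
  [[0,0,-0.03],[0,0,0],-0.8],
  [[0,0,-0.06],[0,0,0],-0.8],
  [[0,0,-0.09],[0,0,0],-0.8],
  [[0,0,-0.13],[0,0,0],-0.8],
  [[0,0,-0.17],[0,0,0],-0.8],
  [[0,0,-0.21],[0,0,0],-0.8],
  [[0,0,-0.235],[0,0,0],-0.8],
  [[0,0,-0.24],[0,0,0],-0.8],
])

```text
clock: 18.65
position: [0.5584, -0.3391, 0.1638]
ee_rot: [2.198, 2.238, 0.004]
force: [-0.3, 0.2, -1.2]
width: 0.367
```

```bash
python3 go.py .557 -.20 .16 48; python3 go.py .575 -.08 .16 5.35;python3 - <<'E'
from h import *
p,d=eyes.get_image("side");np.savez("s10.npz",p=p,d=d);crop("side",p,290,80,140,120,5,"s10.png")
E
```

```text
t 18.65 pos [ 0.5584 -0.3391  0.1638] yaw 91.02 tilt 0.28 F [-0.3  0.2 -1.2] w 33.7 j [ 0.95  0.67 -0.8   1.54  0.51  1.14  1.64]
shift [0.2782 0.0022 0.0072] turn [ 4.800e-03 -4.000e-04  7.171e-01]
t 18.65 pos [ 0.5584 -0.3391  0.1638] yaw 91.02 tilt 0.28 F [-0.3  0.2 -1.2] w 33.7 j [ 0.95  0.67 -0.8   1.54  0.51  1.14  1.64]
shift [0.5175 0.0425 0.007 ] turn [ 0.0046 -0.0023  1.4279]
```

View pics/s10.png

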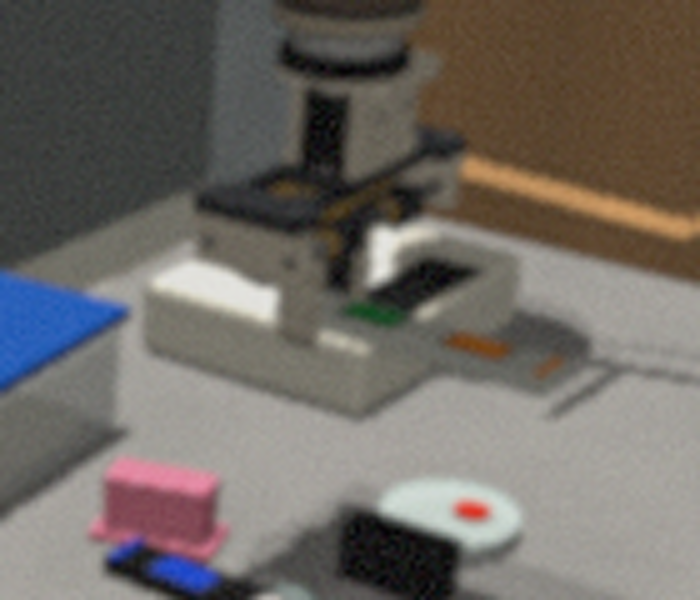

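Request:
play_rows([
  [[0.02,0,0],[0,0,0.05],-0.8],
  [[0.05,0,0],[0,0,0.13],-0.8],
  [[0.08,0,0],[0,0,0.21],-0.8],
  [[0.11,0,0],[0,0,0.29],-0.8],
  [[0.14,0,0],[0,0,0.37],-0.8],
  [[0.17,0,0.002],[0.002,0,0.45],-0.8],
  [[0.2,0,0.004],[0.003,0,0.53],-0.8],
  [[0.23,0,0.006],[0.004,0,0.61],-0.8],
  [[0.26,0.001,0.007],[0.005,0,0.68],-0.8],
  [[0.278,0.002,0.007],[0.005,0,0.717],-0.8],
])

```text
clock: 19.7
position: [0.5553, -0.1983, 0.1568]
ee_rot: [-2.867, -1.274, 0.005]
force: [0.6, 0.2, -1.3]
width: 0.366
```

```bash
python3 go.py .566 -.098 .16 5.35
```

```text
t 19.7 pos [ 0.5553 -0.1983  0.1568] yaw 47.92 tilt 0.31 F [ 0.6  0.2 -1.3] w 33.7 j [ 0.7   0.54 -0.65  1.71  0.37  1.02  0.76]
shift [ 0.1633 -0.1186 -0.0058] turn [-0.0046  0.0027  0.7095]
```

Request:
play_rows([
  [[0.012,-0.01,0],[0,0,0.06],-0.8],
  [[0.028,-0.022,0],[0,0,0.13],-0.8],
  [[0.045,-0.035,0],[0,0,0.21],-0.8],
  [[0.063,-0.048,0],[0,0,0.29],-0.8],
  [[0.081,-0.061,0],[0,0,0.37],-0.8],
  [[0.1,-0.075,-0.002],[-0.002,0.002,0.45],-0.8],
  [[0.12,-0.089,-0.004],[-0.004,0.002,0.53],-0.8],
  [[0.14,-0.103,-0.006],[-0.0046,0.0027,0.61],-0.8],
  [[0.155,-0.113,-0.006],[-0.0046,0.0027,0.68],-0.8],
  [[0.163,-0.118,-0.006],[-0.0046,0.0027,0.71],-0.8],
])

```text
clock: 20.7
position: [0.566, -0.0987, 0.1601]
ee_rot: [3.138, 0.146, 0.0]
force: [-0.5, 0.4, -1.7]
width: 0.369
```

```bash
python3 go.py .566 -.098 .09 5.35
```

```text
t 20.7 pos [ 0.566  -0.0987  0.1601] yaw 5.32 tilt 0.03 F [-0.5  0.4 -1.7] w 34.0 j [ 0.43  0.48 -0.48  1.76  0.26  0.97 -0.07]
shift [ 1.000e-04 -1.400e-03  1.403e-01] turn [ 0.0005 -0.0001 -0.0004]
```

Request:
play_rows([
  [[0,0,0.02],[0,0,0],-0.8],
  [[0,0,0.05],[0,0,0],-0.8],
  [[0,0,0.08],[0,0,0],-0.8],
  [[0,0,0.11],[0,0,0],-0.8],
  [[0,0,0.14],[0,0,0],-0.8],
  [[0,0,0.17],[0,0,0],-0.8],
  [[0,0,0.19],[0,0,0],-0.8],
  [[0,0,0.2],[0,0,0],-0.8],
  [[0,0,0.2],[0,0,0],-0.8],
])

```text
clock: 21.6
position: [0.5664, -0.0999, 0.0602]
ee_rot: [3.137, 0.148, 0.001]
force: [0.3, -0.3, -1.2]
width: 0.366
```

```bash
python3 go.py .566 -.098 .058 5.35;python3 - <<'E'
from h import *
for n in("top","side"):
    p,d=eyes.get_image(n);np.savez(n+"11.npz",p=p,d=d)
    if n=="top": crop(n,p,200,170,130,90,6,"t11.png")
    else:crop(n,p,190,130,160,120,5,"s11.png")
E
```

```text
t 21.6 pos [ 0.5664 -0.0999  0.0602] yaw 5.42 tilt 0.05 F [ 0.3 -0.3 -1.2] w 33.7 j [ 0.39  0.6  -0.43  1.85  0.35  0.77 -0.14]
shift [-0.0004 -0.0038  0.0045] turn [ 0.0007 -0.0005  0.0011]
```

View pics/t11.png

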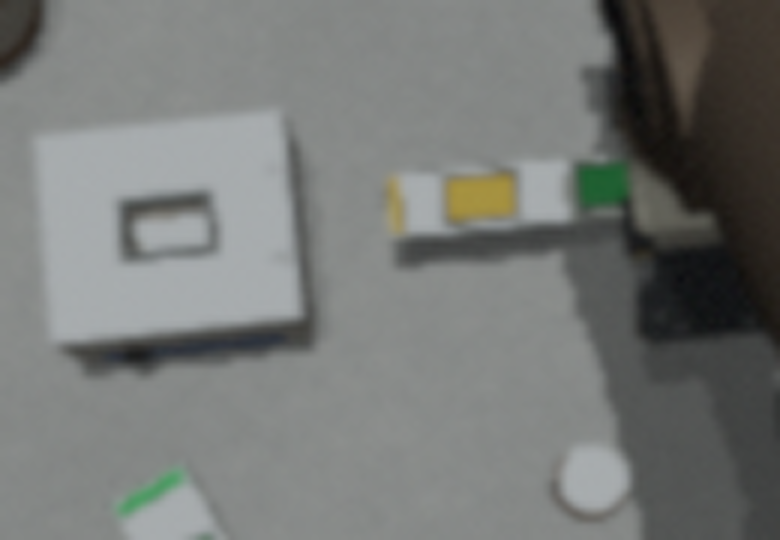

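View pics/s11.png

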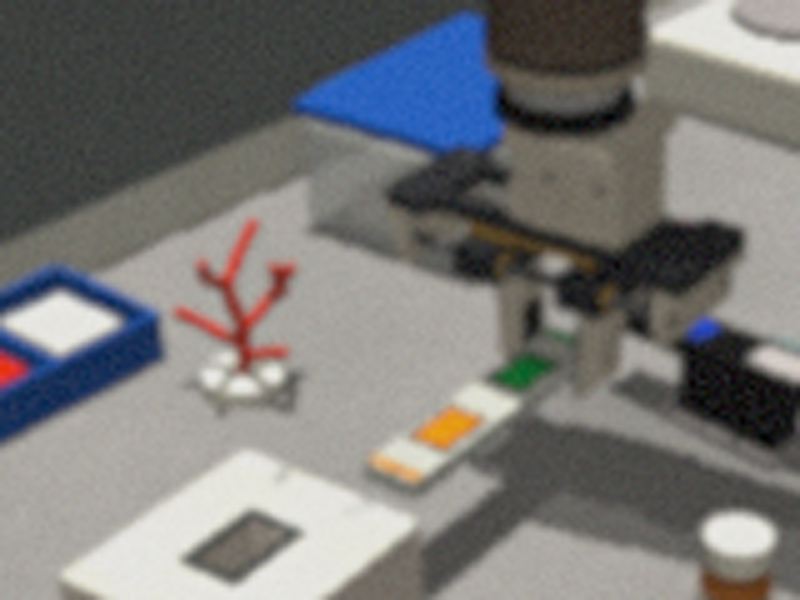

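```bash
python3 - <<'E'
from h import *
z0=np.load("top11.npz");p,D=z0["p"],z0["d"];g=cv2.cvtColor(p,cv2.COLOR_RGB2GRAY).astype(float)
u=lambda X,Y:(200+(X+.5)/6-.5,170+(Y+.5)/6-.5)
M=np.array([.547,.103]);a=np.array([.0932,-.9956]);n=np.array([.9956,.0932])
def lc(P): q=P[:2]-M; return (q@a).round(4),(q@n).round(4)
zt=.0765
for A,B in(((400,173),(625,158)),((400,239),(625,218))):
    P,Q,e=edge(g,u(*A),u(*B),2.5);X,Y=px2w("top",*P,zt),px2w("top",*Q,zt);d=Y-X
    print("edge",lc(X),lc(Y),np.degrees(np.arctan2(d[1],d[0])).round(2),e)
for nm,q in dict(amberc=[(449,177),(515,173),(517,217),(452,223)],endc=[(388,177),(395,238)]).items():
    print(nm,lc(np.mean([px2w("top",*u(*k),zt) for k in q],0)))
for nm in("top","side"):
    D=np.load(nm+"11.npz")["d"];c=C[nm];vv,uu=np.mgrid[:420,:560]
    X=(np.stack([uu,vv,np.ones_like(uu)],-1)@np.linalg.inv(c["intrinsics"]).T*D[...,None]-c["t"])@c["R"]
    s=(X[...,:2]-M)@a;t=(X[...,:2]-M)@n
    m=(D>0)&(s>.05)&(s<.165)&(abs(t)<.013)&(X[...,2]>.06)&(X[...,2]<.095)
    pf=np.polyfit(s[m]-.11,X[...,2][m],1);print(nm,m.sum(),"z(s=.11)",pf[1].round(4),"slope",pf[0].round(4))
    D=np.load(nm+"0.npz")["d"];X=(np.stack([uu,vv,np.ones_like(uu)],-1)@np.linalg.inv(c["intrinsics"]).T*D[...,None]-c["t"])@c["R"]
    s=(X[...,:2]-M)@a;t=(X[...,:2]-M)@n
    m=(D>0)&(s>.008)&(s<.055)&(abs(t)<.013)&(X[...,2]>.06)&(X[...,2]<.09)
    print("initial",m.sum(),np.median(X[...,2][m]),X[...,2][m].mean())
E
```

```text
edge (np.float64(0.0574), np.float64(0.0166)) (np.float64(0.1766), np.float64(0.0138)) -86.0 0.26870170421230133
edge (np.float64(0.0538), np.float64(-0.0163)) (np.float64(0.1727), np.float64(-0.0164)) -84.72 0.20013154157212895
amberc (np.float64(0.0998), np.float64(0.0011))
endc (np.float64(0.0511), np.float64(0.0011))
top 294 z(s=.11) 0.0745 slope 0.0138
initial 113 0.07371778868317726 0.07361087022153788
side 237 z(s=.11) 0.0737 slope 0.0078
initial 77 0.07243288802264475 0.07234579381498202
```

Request:
play_rows([
  [[-0.0004,-0.012,-0.0005],[0,0,0.001],-0.8],
  [[-0.0006,-0.03,-0.001],[0,0,0.001],-0.8],
  [[-0.0008,-0.05,-0.001],[0,0,0.001],-0.8],
  [[-0.0008,-0.066,-0.001],[0,0,0.001],-0.8],
  [[-0.0008,-0.076,-0.001],[0,0,0.001],-0.8],
  [[-0.0008,-0.08,-0.001],[0,0,0.001],-0.8],
])

```text
clock: 22.3
position: [0.5626, -0.0591, 0.0616]
ee_rot: [3.137, 0.149, 0.003]
force: [-0.1, 0.2, -1.6]
width: 0.367
```

```bash
python3 go.py .5624 -.06 .0607 5.35
```

```text
t 22.3 pos [ 0.5626 -0.0591  0.0616] yaw 5.42 tilt 0.11 F [-0.1  0.2 -1.6] w 33.7 j [ 0.32  0.58 -0.44  1.87  0.35  0.76 -0.21]
shift [-0.0005  0.0018  0.0017] turn [ 0.0009 -0.0016  0.0012]
```

Request:
play_rows([
  [[-0.0005,-0.006,0.002],[0.0009,-0.001,0.0012],-0.8],
  [[-0.0008,-0.012,0.002],[0.0009,-0.001,0.0012],-0.8],
  [[-0.0008,-0.018,0.002],[0.0009,-0.001,0.0012],-0.8],
  [[-0.0008,-0.024,0.002],[0.0009,-0.001,0.0012],-0.8],
  [[-0.0008,-0.03,0.002],[0.0009,-0.001,0.0012],-0.8],
])

```text
clock: 22.8
position: [0.5608, -0.0451, 0.0604]
ee_rot: [3.138, 0.144, 0.001]
force: [0.2, -0.2, -1.6]
width: 0.365
```

```bash
python3 go.py .5608 -.045 .0607 5.35
```

```text
t 22.8 pos [ 0.5608 -0.0451  0.0604] yaw 5.27 tilt 0.03 F [ 0.2 -0.2 -1.6] w 33.5 j [ 0.3   0.58 -0.44  1.88  0.35  0.75 -0.24]
shift [ 0.0001 -0.0002 -0.0006] turn [ 0.0001 -0.0005 -0.0014]
```

Inside the lips, no force. Continue.

Request:
play_rows([
  [[0,-0.006,0],[0,0,-0.0014],-0.8],
  [[0,-0.012,0],[0,0,-0.0014],-0.8],
  [[0,-0.018,0],[0,0,-0.0014],-0.8],
  [[0,-0.024,0],[0,0,-0.0014],-0.8],
  [[0,-0.03,0],[0,0,-0.0014],-0.8],
  [[0,-0.036,0],[0,0,-0.0014],-0.8],
])

```text
clock: 23.4
position: [0.5591, -0.0271, 0.0604]
ee_rot: [3.138, 0.147, 0.001]
force: [-0.3, -0.2, -1.5]
width: 0.369
```

```bash
python3 go.py .559 -.027 .0607 5.35
```

```text
t 23.4 pos [ 0.5591 -0.0271  0.0604] yaw 5.36 tilt 0.03 F [-0.3 -0.2 -1.5] w 34.0 j [ 0.26  0.58 -0.44  1.89  0.35  0.75 -0.27]
shift [-0.0002 -0.0002 -0.0005] turn [ 0.0001 -0.0005  0.0001]
```

Request:
play_rows([
  [[0,-0.01,0],[0,0,0],-0.8],
  [[0,-0.02,0],[0,0,0],-0.8],
  [[0,-0.03,0],[0,0,0],-0.8],
  [[0,-0.04,0],[0,0,0],-0.8],
  [[0,-0.05,0],[0,0,0],-0.8],
])

```text
clock: 23.9
position: [0.5568, -0.0019, 0.0604]
ee_rot: [3.138, 0.147, 0.001]
force: [0.5, -1.1, -0.9]
width: 0.366
```

```bash
python3 go.py .5566 -.0021 .0607 5.35
```

```text
t 23.9 pos [ 0.5568 -0.0019  0.0604] yaw 5.37 tilt 0.03 F [ 0.5 -1.1 -0.9] w 33.6 j [ 0.22  0.57 -0.44  1.89  0.34  0.75 -0.32]
shift [-0.0003  0.0004 -0.0006] turn [ 0.0001 -0.0005  0.0003]
```

Request:
play_rows([
  [[0,-0.01,0],[0,0,0],-0.8],
  [[0,-0.02,0],[0,0,0],-0.8],
  [[0,-0.03,0],[0,0,0],-0.8],
  [[0,-0.04,0],[0,0,0],-0.8],
  [[0,-0.05,0],[0,0,0],-0.8],
])

```text
clock: 24.4
position: [0.5544, 0.0228, 0.0604]
ee_rot: [3.138, 0.147, 0.001]
force: [0.7, -0.3, -1.6]
width: 0.366
```

```bash
python3 go.py .5543 .0228 .0607 5.35
```

```text
t 24.4 pos [0.5544 0.0228 0.0604] yaw 5.36 tilt 0.03 F [ 0.7 -0.3 -1.6] w 33.6 j [ 0.18  0.57 -0.44  1.9   0.34  0.74 -0.36]
shift [-0.0002  0.0001 -0.0006] turn [ 0.0001 -0.0004  0.0001]
```

Request:
play_rows([
  [[0,-0.01,0],[0,0,0],-0.8],
  [[0,-0.02,0],[0,0,0],-0.8],
  [[0,-0.03,0],[0,0,0],-0.8],
  [[0,-0.04,0],[0,0,0],-0.8],
  [[0,-0.05,0],[0,0,0],-0.8],
  [[0,-0.056,0],[0,0,0],-0.8],
  [[0,-0.06,0],[0,0,0],-0.8],
])

```text
clock: 25.1
position: [0.5516, 0.0527, 0.0604]
ee_rot: [3.138, 0.147, 0.001]
force: [0.0, 0.2, -1.7]
width: 0.365
```

```bash
python3 go.py .5506 .063 .0607 5.35
```

```text
t 25.1 pos [0.5516 0.0527 0.0604] yaw 5.38 tilt 0.03 F [ 0.   0.2 -1.7] w 33.6 j [ 0.12  0.57 -0.44  1.9   0.34  0.74 -0.42]
shift [-0.0001 -0.0207 -0.0006] turn [ 0.0001 -0.0005  0.0005]
```

Request:
play_rows([
  [[0,-0.003,0],[0,0,0],-0.8],
  [[0,-0.006,0],[0,0,0],-0.8],
  [[0,-0.009,0],[0,0,0],-0.8],
  [[0,-0.012,0],[0,0,0],-0.8],
  [[0,-0.014,0],[0,0,0],-0.8],
])

```text
clock: 25.6
position: [0.551, 0.0594, 0.0604]
ee_rot: [3.138, 0.147, 0.001]
force: [-0.8, 0.1, -1.7]
width: 0.37
```

Request:
play_rows([
  [[0,-0.002,0],[0,0,0],-0.8],
  [[0,-0.004,0],[0,0,0],-0.8],
])

```text
clock: 25.8
position: [0.5508, 0.0613, 0.0604]
ee_rot: [3.138, 0.147, 0.001]
force: [0.0, 0.2, -0.8]
width: 0.365
```

Request:
play_rows([
  [[0,-0.002,0],[0,0,0],-0.8],
  [[0,-0.003,0],[0,0,0],-0.8],
])

```text
clock: 26.0
position: [0.5507, 0.0629, 0.0604]
ee_rot: [3.138, 0.147, 0.001]
force: [0.3, 0.7, -1.0]
width: 0.365
```

Request:
play_rows([
  [[0,-0.002,0],[0,0,0],-0.8],
  [[0,-0.003,0],[0,0,0],-0.8],
])

```text
clock: 26.2
position: [0.5506, 0.063, 0.0603]
ee_rot: [3.137, 0.145, 0.0]
force: [1.2, -5.7, -1.2]
width: 0.363
```

```bash
python3 go.py;python3 - <<'E'
from h import *
p,d=eyes.get_image("top");crop("top",p,195,180,90,60,8,"t12.png")
E
```

```text
t 26.2 pos [0.5506 0.063  0.0603] yaw 5.31 tilt 0.09 F [ 1.2 -5.7 -1.2] w 33.4 j [ 0.1   0.57 -0.44  1.9   0.35  0.74 -0.44]
```

View pics/t12.png

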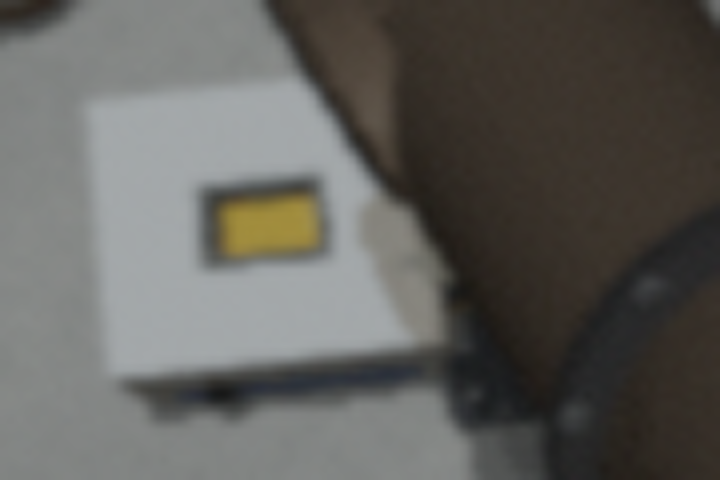

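Request:
play_rows([
  [[0,0.0005,0.001],[0,0,0],-0.8],
  [[0,0.0005,0.002],[0,0,0],-0.8],
  [[0,0.0005,0.002],[0,0,0],-0.8],
])

```text
clock: 26.55
position: [0.5506, 0.0631, 0.0593]
ee_rot: [3.137, 0.146, 0.0]
force: [0.6, -6.2, -0.8]
width: 0.364
```

```bash
python3 go.py
```

```text
t 26.55 pos [0.5506 0.0631 0.0593] yaw 5.31 tilt 0.06 F [ 0.6 -6.2 -0.8] w 33.5 j [ 0.1   0.57 -0.43  1.9   0.35  0.74 -0.44]
```

Request:
play_rows([
  [[0,0,0.001],[0,0,0],-0.8],
  [[0,0,0.002],[0,0,0],-0.8],
  [[0,0,0.002],[0,0,0],-0.8],
])

```text
clock: 26.85
position: [0.5507, 0.0631, 0.0584]
ee_rot: [3.137, 0.145, 0.001]
force: [0.1, -6.5, 0.6]
width: 0.366
```

```bash
python3 go.py
```

```text
t 26.85 pos [0.5507 0.0631 0.0584] yaw 5.31 tilt 0.07 F [ 0.1 -6.5  0.6] w 33.7 j [ 0.1   0.57 -0.43  1.9   0.35  0.74 -0.44]
```

Floor contact begins. Release slowly while gently pressing home, then open.

Request:
play_rows([
  [[0,0,0],[0,0,0],-0.2],
  [[0,0,0],[0,0,0],0],
  [[0,0,0],[0,0,0],0.2],
  [[0,0,0],[0,0,0],0.3],
  [[0,0,0],[0,0,0],0.3],
  [[0,0,0],[0,0,0],0.3],
])

```text
clock: 27.45
position: [0.5506, 0.0642, 0.0584]
ee_rot: [-3.138, -0.147, -0.001]
force: [-0.2, 0.3, 0.4]
width: 0.645
```

```bash
python3 go.py
```

```text
t 27.45 pos [0.5506 0.0642 0.0584] yaw 5.37 tilt 0.03 F [-0.2  0.3  0.4] w 59.3 j [ 0.1   0.57 -0.44  1.9   0.35  0.74 -0.44]
```

Request:
play_rows([
  [[0,0,-0.02],[0,0,0],0.3],
  [[0,0,-0.06],[0,0,0],0.3],
  [[0,0,-0.1],[0,0,0],0.3],
  [[0,0,-0.15],[0,0,0],0.3],
  [[0,0,-0.2],[0,0,0],0.3],
  [[0,0,-0.26],[0,0,0],0.3],
  [[0,0.05,-0.3],[0,0,0],0.3],
  [[0,0.13,-0.32],[0,0,0],0.3],
  [[0,0.22,-0.32],[0,0,0],0.3],
  [[0,0.3,-0.32],[0,0,0],0.3],
])

```text
clock: 28.45
position: [0.5647, -0.0873, 0.2199]
ee_rot: [3.137, 0.147, 0.004]
force: [0.3, -0.9, -0.0]
width: 0.648
```

Request:
play_rows([
  [[0,0.08,0],[0,0,0],0.3],
  [[0,0.16,0],[0,0,0],0.3],
  [[0,0.24,0],[0,0,0],0.3],
  [[0,0.28,0],[0,0,0],0.3],
  [[0,0.28,0],[0,0,0],0.3],
  [[0,0.28,0],[0,0,0],0.3],
])

```text
clock: 29.05
position: [0.5775, -0.2244, 0.2189]
ee_rot: [-3.138, -0.146, -0.001]
force: [0.3, 0.4, 0.2]
width: 0.648
```

```bash
python3 go.py;python3 - <<'E'
from h import *
p,d=eyes.get_image("top");np.savez("t13.npz",p=p,d=d);crop("top",p,195,180,90,60,8,"t13.png");cv2.imwrite("pics/top13.png",p[:,:,::-1])
p,d=eyes.get_image("side");cv2.imwrite("pics/side13.png",p[:,:,::-1])
E
```

```text
t 29.05 pos [ 0.5775 -0.2244  0.2189] yaw 5.33 tilt 0.06 F [0.3 0.4 0.2] w 59.6 j [ 0.57  0.48 -0.42  1.58  0.21  1.13  0.19]
```

View pics/t13.png

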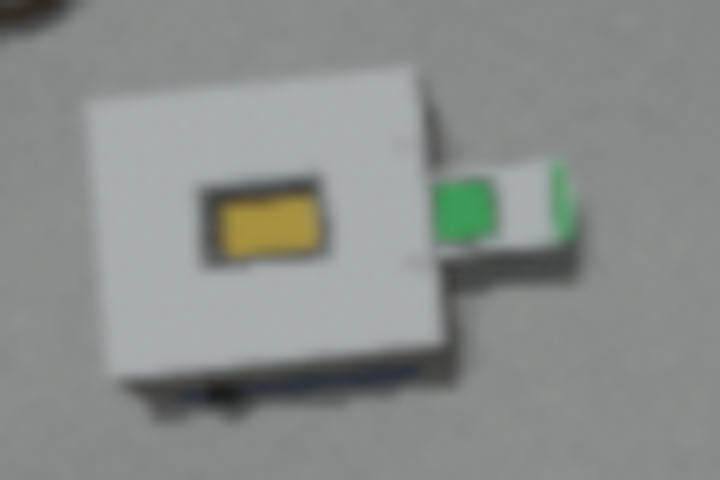

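View pics/top13.png

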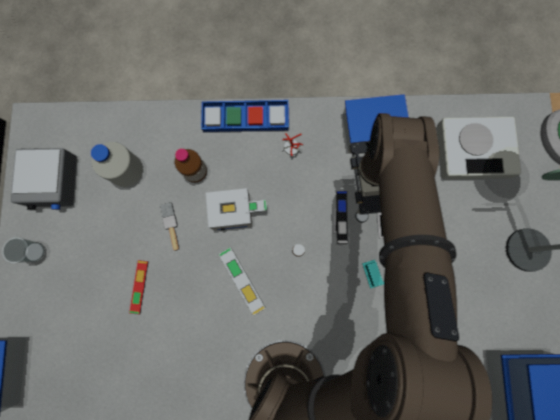

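View pics/side13.png

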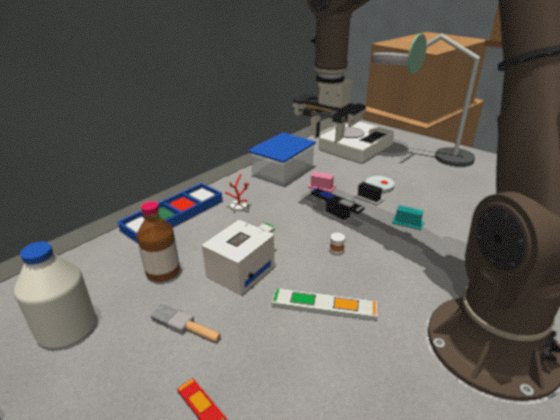

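```bash
python3 - <<'E'
from h import *
M=np.array([.547,.103]);a=np.array([.0932,-.9956]);n=np.array([.9956,.0932])
u=lambda X,Y:(195+(X+.5)/8-.5,180+(Y+.5)/8-.5)
for nm,q in dict(end=[(569,160),(576,240)],ambL=[(218,200),(222,256)],ambR=[(318,193),(323,249)],grn=[(494,179),(496,237)]).items():
    P=np.mean([px2w("top",*u(*k),.074) for k in q],0)[:2]-M;print(nm,(P@a).round(4),(P@n).round(4))
b=cv2.imread("pics/top0.png");c=cv2.imread("pics/top13.png");cv2.imwrite("pics/diff.png",cv2.absdiff(b,c)*3)
E
```

```text
end 0.055 -0.0001
ambL -0.085 0.0041
ambR -0.0451 0.0025
grn 0.0241 0.0
```

View pics/diff.png

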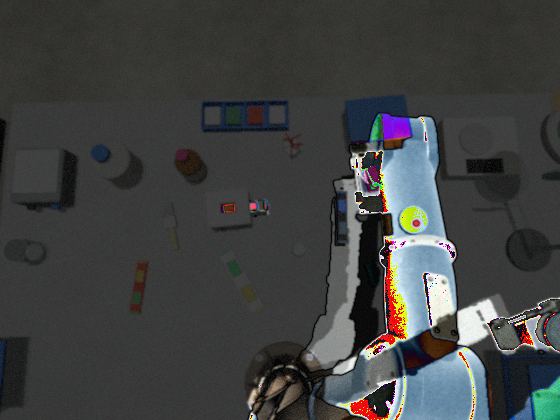

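```bash
python3 -c "
from cell import arm
print(arm.sign_off())"
```

```text
the job is handed in; nothing more can be done
None
```

The slider is back in the viewer, amber end first and fully home, and I handed the job in at about 29 s of the 67 s allowed. No verdict was reported.

I drew the slider straight out by its amber end, with no noticeable pull or side force. I laid it on the empty black rest and let go. Then I gripped it by its green end and slid it in until it met the stop at about 6 N.

**Last checks:**
- **Fit:** In the final pictures 55.0 mm of the green end stands out, in line with the channel, and the amber filter fills the viewing window. Read through the window, amber's middle came out at the expected depth (65 mm) but 3 mm to one side. I put that down to reading error, as the channel has only 3 mm of play.
- **Release:** The fingers were open and clear of everything before hand-in.
- **Other objects:** Comparing the first and last top pictures shows no movement of anything in view. The arm hid the dish and loupe in the last top picture. The dish shows in place in the last side picture. The loupe I could not confirm at the end; it was in place when the slider was on the rest, and the arm stayed well above it afterwards.

**One oddity:** At the second grip the fingers stopped about 2 mm higher than aimed, with 4 N upwards, for a reason I did not find. It did no harm: the slider stayed level and entered the channel without force.

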